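# Put new stock away behind the old

### The arm

A 6-joint arm with a two-finger parallel gripper is mounted at the origin on a cart in front of the work surface, level with it; the furniture and walls round the work are solid. World frame = base frame: x ahead of the robot, y to its left, z up, the work surface at z = 0. Lengths are in m, angles in rad, forces in N, time in s.
With the tool pointing down it reaches from about 0.35 to 0.975 m from the base axis. Payload 4.9 kg.
Tool frame: the origin (TCP) lies at the centre of the arm's flange, where the gripper is bolted on; the fingertips stand 173 mm ahead of it and the grasp point (between the pads) lies 155 mm ahead of it (ctrl.finger_overhang is the distance from the TCP to the fingertips, in m); z points along the fingers, y is the direction in which the jaws open and shut (so a half turn about z gives the same grasp; the last joint's range is limited). The gripper opens to 85 mm and grips with 20 to 120 N. Pads are 22 mm wide; open, the fingers measure 114 mm over their backs; the gripper's body (76 mm by 85 mm) begins 54 mm behind the grasp point. The pads swing forward as they close: fully open they stand 13 mm farther back than shut.
Start: joints at [-1.223, 0.053, 1.613, -0, 1.476, -0.119], TCP at [0.281, -0.558, 0.405] pointing down, gripper open.
Joint ranges: [-3.01, 3.01], [-1.01, 2.22], [0.06, 2.58], [-1.02, 4.17], [0.09, 2.62], [-3.14, 3.14]. Speed limits (rad/s): [2.57, 2.57, 3.14, 3.14, 3.14, 3.14].

### API

Orientations are given as a rotation vector (axis times angle).
In Python, from station import ctrl, eyes, spotter gives the robot as it stands.
- The arm moves only by the shell command python3 -m crank 'ROWS' [FORCE]. ROWS is JSON, a list of rows, each a list of 7 numbers: the turn, a rotation vector about the tool's x, y, z in rad, then the shift along the tool's x, y, z in mm, then the closure, from -1 (fully open) to 1 (shut). A call has 1 to 8 rows; each row shifts and turns the pose as measured when the row begins, along the tool's axes as they then stand; what a row does not reach is not made up. A row lasts 1/12 s, in which the tool goes at most 41.7 mm and 7.16 degrees, less where a joint would pass 70% of its speed; a pose out of reach is approached as far as the arm can. A call is refused whole if a number of a shift passes 41.7 or a number of a turn 0.125, either way. A call with a gripper value outside its range is refused whole. The fingers move at their own pace and stop on an object; FORCE is the grip in N (left out, the last holds). Time passes only in rows, so rows that do not move let the fingers close. It gives the time, the measured TCP pose, the force and the opening at its end, in the units of the state.
- ctrl.get_obs(): the state, without advancing time (a new reading comes with each control period).
- eyes.get_image(name): name is "side" or "top"; returns a dict with "image" (384x512x3 uint8, red, green, blue), "vertical_fov" (degrees; the focal length in pixels is half the picture's height over the tangent of half this angle, whatever the lens; pixels are square), "cx", "cy" (the principal point, pixels), "rvec" (rotation vector, rad) and "tvec" (3), from world to camera coordinates, as OpenCV has them. Camera axes: x right, y down, z forward; pixel columns grow to the right and rows downward; lengths in m; the calibration is good to about 2 mm. A picture is of the moment at which its call begins. There is no depth.
- ctrl.finish_job(): hands the job in, once; it reports no verdict.
Trained networks look in a picture, given as the dict that the camera call returned (one of the last four; its "shot" number tells which), for a name from the list of things; names that differ only in an ending like _2 or _b are one class to them, and where a whole thing is asked for, a point or a joint stands for the part that bears it (a point fixed in the world has none). Each returns a list of dicts, best first, with "confidence" (0 to 1); they miss things now and then, are a little off and sometimes report something else, mostly with a low value. They report only what shows in the picture. A call takes as long as a camera call.
- spotter.look_for(query, picture): "centre" ([x, y, z] in m, in world coordinates, good to about 4 mm: the middle of the surface that is visible of it).
- spotter.outline_of(query, picture): "region" (384x512 bool, what is visible of it).
- spotter.mark_of(query, picture): "centre" ([x, y, z] in m, in world coordinates, good to about 4 mm: a listed point, or the origin of a listed thing).
The state is a dict: "t": time; "q": joint angles; "dq": joint speeds; "effort": joint torques, N m; "tool_pos": TCP position; "tool_rot": TCP orientation; "contact_force": force on the tool from outside, world axes, zero at the start; "wrist_torque": the same for the moment, N m; "opening": finger opening in m.
Only numpy, scipy, OpenCV 4.12 (cv2) and the standard library are available. Lean on these libraries where they do the work, as an engineer would, in place of code of your own. Each camera call takes 0.05 s, during which the arm holds its last target.

### The job

Put the newly delivered glue bottle, small carton and flat box of blades, which stand on the bench to the right of the vice, into the stock lanes on the left, each in the lane that already holds one of its kind. The older stock is to be used first: in every lane the older pack must end up at the front, right up by the front lip (pull it forward where it stands further back), with the new one behind it in the same lane. Leave everything upright, flat on the lane floor and square with the lane.

Things in the scene. Friction and masses are not known exactly. Their poses are not given: they have to be found in the camera images.
- lane_glue: fixed, low grey sheet-steel tray; it holds the older glue bottle. Inside 100 mm long (x), 66 wide (y), the three parallel at 140 mm pitch. Origin: under the middle of the front lip's inner face, 9 mm above the bench; +x runs back along the row, z up. Floor at z = 2 mm; side walls 7 mm above it, front lip 14, backstop (far end) 24. No finger fits between pack and side wall: keep fingertips above the walls
- lane_carton: fixed, low grey sheet-steel tray; it holds the older small carton. Inside 148 mm long (x), 84 wide (y), the three parallel at 140 mm pitch. Origin: under the middle of the front lip's inner face, 9 mm above the bench; +x runs back along the row, z up. Floor at z = 2 mm; side walls 7 mm above it, front lip 14, backstop (far end) 24. No finger fits between pack and side wall: keep fingertips above the walls
- lane_blades: fixed, low grey sheet-steel tray; it holds the older box of blades. Inside 176 mm long (x), 72 wide (y), the three parallel at 140 mm pitch. Origin: under the middle of the front lip's inner face, 9 mm above the bench; +x runs back along the row, z up. Floor at z = 2 mm; side walls 7 mm above it, front lip 14, backstop (far end) 24. No finger fits between pack and side wall: keep fingertips above the walls
- glue_old_c (a point): white glue bottle with red cap and pointed nozzle, upright, 34 mm (own x) by 45 mm (own y), 116 mm tall, 0.12 kg; straight-sided to 65 mm up, narrowing above to the cap; the OLDER one, standing in the rear part of its lane at the start. The point is on its axis half-way up (58 mm above its foot), z up
- glue_new_c (a point): white glue bottle with red cap and pointed nozzle, upright, 34 mm (own x) by 45 mm (own y), 116 mm tall, 0.12 kg; straight-sided to 65 mm up, narrowing above to the cap; the NEW one, at the start on the open bench to the right of the vice (80 mm tall; shelves overhang the bench beyond x = 0.7 m, so cross near the robot). The point is on its axis half-way up (58 mm above its foot), z up
- carton_old_c (a point): small brown carton, 57 mm (own x) by 64 mm (own y) by 46 mm high, 0.16 kg; the OLDER one, standing in the rear part of its lane at the start. The point is its centre, 23 mm above its underside, z up
- carton_new_c (a point): small brown carton, 57 mm (own x) by 64 mm (own y) by 46 mm high, 0.16 kg; the NEW one, at the start on the open bench to the right of the vice (80 mm tall; shelves overhang the bench beyond x = 0.7 m, so cross near the robot). The point is its centre, 23 mm above its underside, z up
- blades_old_c (a point): flat cream card box of blades, 72 mm (own x) by 50 mm (own y) by 22 mm high, 0.06 kg; the OLDER one, already at the front of its lane, its long side along the lane. The point is its centre, 11 mm above its underside, z up
- blades_new_c (a point): flat cream card box of blades, 72 mm (own x) by 50 mm (own y) by 22 mm high, 0.06 kg; the NEW one, at the start on the open bench to the right of the vice (80 mm tall; shelves overhang the bench beyond x = 0.7 m, so cross near the robot); it fits its lane only with its long side along the lane. The point is its centre, 11 mm above its underside, z up

How it is judged:
At the end, for the whole second after the job is handed in: Every pack upright (7 degrees), seated on the floor of its kind's lane (6 mm; 18 mm from its middle line) and at rest; the three older ones within 17 mm of the front lip, the new ones behind them in the same lane; cartons and boxes of blades square with the lane within 15 degrees (x of glue_old_c in the frame of lane_glue between 0.008 and 0.034 m and y of glue_old_c in the frame of lane_glue between -0.018 and 0.018 m and z of glue_old_c in the frame of lane_glue between 0.054 and 0.066 m and angle between each of glue_old_c, glue_new_c, carton_old_c, carton_new_c, blades_old_c, blades_new_c's own z axis and vertical below 0.12 rad and linear speed of each of glue_old, glue_new, carton_old, carton_new, blades_old, blades_new below 0.01 m/s and x of glue_new_c in the frame of lane_glue between 0.045 and 0.09 m and y of glue_new_c in the frame of lane_glue between -0.018 and 0.018 m and z of glue_new_c in the frame of lane_glue between 0.054 and 0.066 m and x of carton_old_c in the frame of lane_carton between 0.02 and 0.046 m and y of carton_old_c in the frame of lane_carton between -0.018 and 0.018 m and z of carton_old_c in the frame of lane_carton between 0.019 and 0.031 m and x of carton_new_c in the frame of lane_carton between 0.08 and 0.125 m and y of carton_new_c in the frame of lane_carton between -0.018 and 0.018 m and z of carton_new_c in the frame of lane_carton between 0.019 and 0.031 m and x of blades_old_c in the frame of lane_blades between 0.028 and 0.053 m and y of blades_old_c in the frame of lane_blades between -0.018 and 0.018 m and z of blades_old_c in the frame of lane_blades between 0.007 and 0.019 m and x of blades_new_c in the frame of lane_blades between 0.1 and 0.146 m and y of blades_new_c in the frame of lane_blades between -0.018 and 0.018 m and z of blades_new_c in the frame of lane_blades between 0.007 and 0.019 m and (angle between the x axis of carton_old_c and the x axis of lane_carton, either way round below 0.26 rad or angle between the y axis of carton_old_c and the x axis of lane_carton, either way round below 0.26 rad) and (angle between the x axis of carton_new_c and the x axis of lane_carton, either way round below 0.26 rad or angle between the y axis of carton_new_c and the x axis of lane_carton, either way round below 0.26 rad) and angle between the x axis of each of blades_old_c, blades_new_c and the x axis of lane_blades, either way round below 0.26 rad); the robot touches nothing.
It also fails if it takes over 134 s, if anything falls off the work surface, if the arm or the gripper's body presses on something with over 40 N, if the wrist force passes 120 N, or if a joint passes its speed limit or range.

## Working session

There is one attempt and no reset: what is moved stays moved. The work goes in short steps, Python scripts to look and compute and a shell command to move; the robot and the scene stay as the last step left them, time stands still between calls to the robot, and variables do not carry over. Pictures are saved under pics/ and viewed, and the job is handed in when it is done.

```bash
ls; mkdir -p pics
cat > h.py <<'E'
import numpy as np,cv2
from station import ctrl,eyes,spotter
def snap(n,fn):
    p=eyes.get_image(n); cv2.imwrite('pics/'+fn,p['image'][:,:,::-1]); return p
def st():
    o=ctrl.get_obs(); 
    R=cv2.Rodrigues(np.array(o['tool_rot'],float))[0]
    print('t',round(o['t'],2),'pos',np.round(o['tool_pos'],4),'open',round(o['opening'],4),'F',np.round(o['contact_force'],1))
    print('R',np.round(R,3).tolist(),'q',np.round(o['q'],3)); return o,R
E
python3 - <<'E'
from h import *
st()
for n in ('top','side'):
    p=snap(n,n+'0.png')
    for q in ['lane_glue','lane_carton','lane_blades','glue_old_c','glue_new_c','carton_old_c','carton_new_c','blades_old_c','blades_new_c']:
        print(n,q,[(np.round(d['centre'],3).tolist(),round(d['confidence'],2)) for d in spotter.mark_of(q,p)][:3])
E
```

```text
pics
t 0.0 pos [ 0.2812 -0.5579  0.4034] open 0.0854 F [ 0.  -0.4 -0.3]
R [[0.893, 0.45, -0.001], [0.45, -0.893, 0.002], [0.0, -0.002, -1.0]] q [-1.223  0.053  1.614 -0.     1.476 -0.119]
top lane_glue [([0.452, 0.363, 0.01], 0.85)]
top lane_carton [([0.436, 0.224, 0.012], 0.97)]
top lane_blades [([0.422, 0.084, 0.009], 0.96)]
top glue_old_c [([0.53, 0.36, 0.066], 0.52)]
top glue_new_c [([0.418, -0.29, 0.058], 0.56)]
top carton_old_c [([0.55, 0.217, 0.036], 0.73)]
top carton_new_c [([0.557, -0.278, 0.023], 0.58), ([0.414, -0.292, 0.058], 0.52)]
top blades_old_c [([0.462, 0.077, 0.021], 0.64)]
top blades_new_c [([0.492, -0.425, 0.011], 0.68), ([0.436, 0.224, 0.009], 0.2)]
side lane_glue [([0.449, 0.365, 0.01], 0.68)]
side lane_carton [([0.438, 0.226, 0.009], 0.85)]
side lane_blades [([0.421, 0.083, 0.009], 0.75)]
side glue_old_c [([0.529, 0.357, 0.072], 0.73)]
side glue_new_c [([0.417, -0.294, 0.059], 0.86)]
side carton_old_c []
side carton_new_c [([0.558, -0.277, 0.02], 0.88)]
side blades_old_c [([0.46, 0.082, 0.022], 0.92)]
side blades_new_c [([0.484, -0.427, 0.01], 0.52)]
```

View pics/top0.png

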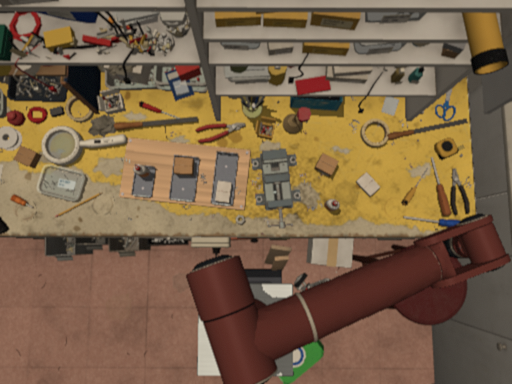

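View pics/side0.png

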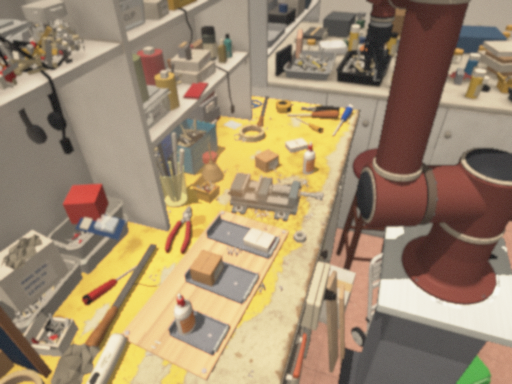

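```bash
cat >> h.py <<'E'
def cam(p):
    K=np.array([[1,0,p['cx']],[0,1,p['cy']],[0,0,1.]]); f=192/np.tan(np.radians(p['vertical_fov'])/2); K[0,0]=K[1,1]=f
    R=cv2.Rodrigues(np.array(p['rvec'],float))[0]; return K,R,np.array(p['tvec'],float)
def back(p,uv,z):
    K,R,t=cam(p); uv=np.atleast_2d(uv).astype(float)
    d=(R.T@np.linalg.inv(K)@np.c_[uv,np.ones(len(uv))].T).T; C=-R.T@t
    return C+d*((z-C[2])/d[:,2])[:,None]
def proj(p,X):
    K,R,t=cam(p); x=(K@(R@np.atleast_2d(X).T+t[:,None])).T; return x[:,:2]/x[:,2:]
def rect(p,z,x0,x1,y0,y1,s,fn):
    # rows: x decreasing (up = +x), cols: y decreasing
    W=int((y1-y0)*s);H=int((x1-x0)*s)
    c=proj(p,[[x1,y1,z],[x1,y0,z],[x0,y0,z],[x0,y1,z]]).astype(np.float32)
    M=cv2.getPerspectiveTransform(c,np.float32([[0,0],[W,0],[W,H],[0,H]]))
    cv2.imwrite('pics/'+fn,cv2.warpPerspective(p['image'],M,(W,H),flags=cv2.INTER_CUBIC)[:,:,::-1])
def fit(p,q,z):
    r=spotter.outline_of(q,p)
    out=[]
    for d in r[:2]:
        m=d['region'].astype(np.uint8); v,u=np.nonzero(m)
        cs,_=cv2.findContours(m,cv2.RETR_EXTERNAL,cv2.CHAIN_APPROX_NONE); c=max(cs,key=cv2.contourArea)[:,0]
        P=back(p,c,z)[:,:2]; (cx,cy),(w,h),a=cv2.minAreaRect((P*1000).astype(np.float32))
        out.append((round(d['confidence'],2),round(cx),round(cy),round(w),round(h),round(a,1),len(u)))
    print(q,out)
E
python3 - <<'E'
from h import *
p=snap('top','a.png')
for q,z in [('lane_glue',.01),('lane_carton',.01),('lane_blades',.01),('glue_old_c',.07),('glue_new_c',.06),('carton_old_c',.057),('carton_new_c',.046),('blades_old_c',.033),('blades_new_c',.022)]: fit(p,q,z)
rect(p,.02,.38,.66,.0,.42,1800,'r1.png')
rect(p,.03,.36,.64,-.5,-.2,2000,'r2.png')
print(-cam(p)[1].T@cam(p)[2])
E
```

```text
lane_glue [(0.58, 501, 356, 75, 114, 84.8, 528)]
lane_carton [(0.61, 514, 211, 95, 163, 84.2, 876)]
lane_blades [(0.75, 513, 72, 77, 188, 84.2, 820), (0.68, 491, -427, 73, 56, 43.7, 319)]
glue_old_c [(0.53, 527, 348, 56, 38, 46.5, 162)]
glue_new_c [(0.57, 414, -292, 37, 51, 0.2, 143)]
carton_old_c [(0.73, 548, 208, 63, 65, 1.2, 358)]
carton_new_c [(0.75, 554, -278, 63, 61, 62.9, 317)]
blades_old_c [(0.57, 490, -421, 70, 52, 43.7, 297), (0.56, 462, 73, 53, 74, 81.4, 312)]
blades_new_c [(0.59, 491, -426, 72, 53, 40.9, 312)]
[ 0.25860147 -0.01666318  1.59473218]
```

View pics/r1.png

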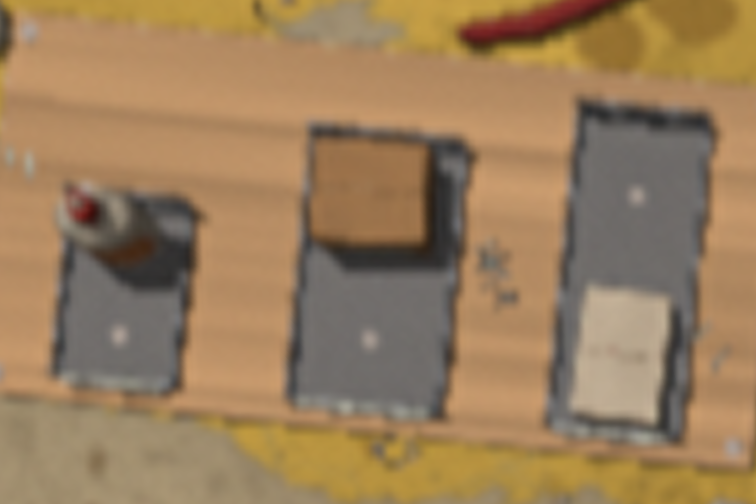

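View pics/r2.png

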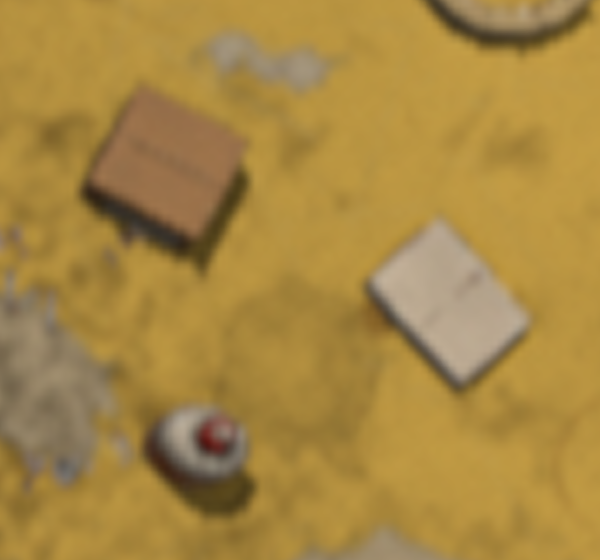

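Run:
```python
from h import *
p=snap('side','b.png')
print(p['vertical_fov'],p['cx'],p['cy'],-cam(p)[1].T@cam(p)[2])
rect(p,.018,.38,.66,.0,.42,1800,'r3.png')
im=cv2.resize(p['image'][200:360,120:300],None,fx=4,fy=4,interpolation=cv2.INTER_CUBIC)[:,:,::-1].copy()
L={'g':(.4505,.364,.1,.033),'c':(.437,.225,.148,.042),'b':(.4215,.0835,.176,.036)}
a=-.1;X=np.array([np.cos(a),np.sin(a),0]);Y=np.array([-np.sin(a),np.cos(a),0])
def draw(p,im,s,ox,oy):
  for x,y,l,w in L.values():
    o=np.array([x,y,.018]); P=np.array([o+w*Y,o-w*Y,o+l*X-w*Y,o+l*X+w*Y])
    cv2.polylines(im,[np.int32((proj(p,P)-[ox,oy])*s)],True,(0,255,0),1)
draw(p,im,4,120,200); cv2.imwrite('pics/s1.png',im)
p=snap('top','c.png')
print(p['vertical_fov'],p['cx'],p['cy'])
im=cv2.resize(p['image'][130:220,120:260],None,fx=5,fy=5,interpolation=cv2.INTER_CUBIC)[:,:,::-1].copy()
draw(p,im,5,120,130); cv2.imwrite('pics/t1.png',im)
```

```text
55.21862207874641 253.28398561961384 196.14935026195712 [0.23826247 0.70802082 0.7233857 ]
45.39124015542018 249.50352996724104 184.99136867986368
```

View pics/s1.png

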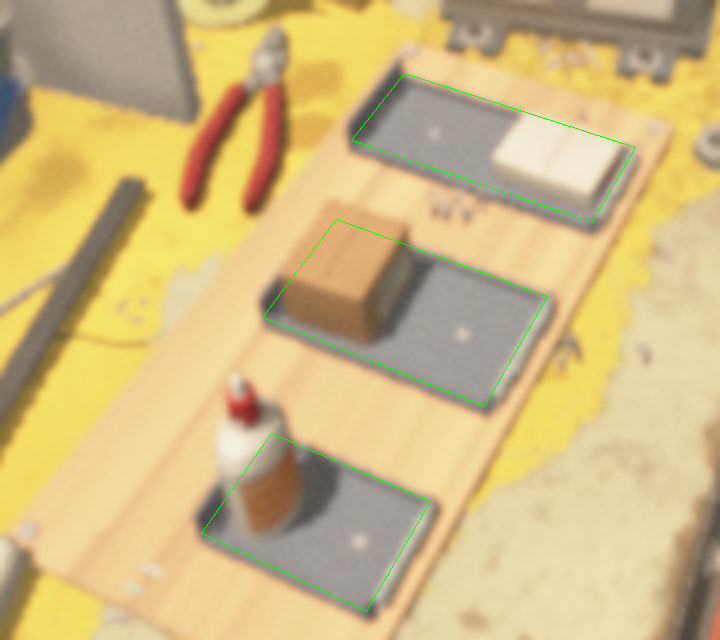

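View pics/t1.png

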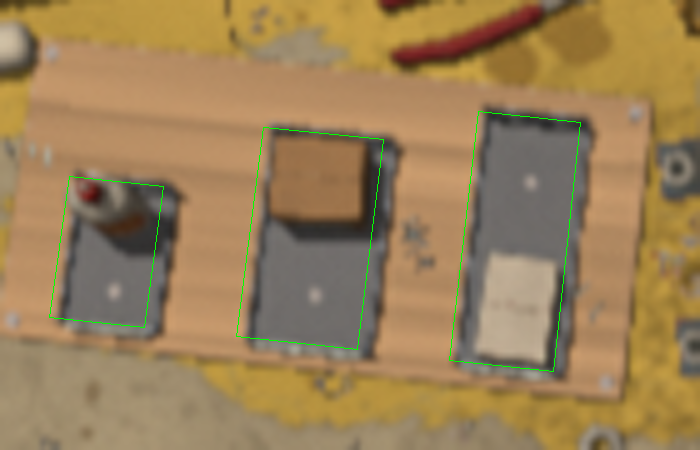

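```bash
cat > d.py <<'E'
from h import *
def box(p,im,s,ox,oy,c,yaw,dx,dy,z0,z1,col=(0,255,0)):
    X=np.array([np.cos(yaw),np.sin(yaw)]);Y=np.array([-X[1],X[0]])
    for z in (z0,z1):
        P=[list(np.array(c[:2])+i*dx/2*X+j*dy/2*Y)+[z] for i,j in((1,1),(1,-1),(-1,-1),(-1,1))]
        cv2.polylines(im,[np.int32((proj(p,P)-[ox,oy])*s)],True,col if z==z1 else (0,0,255),1)
def crop(p,u0,u1,v0,v1,s): return cv2.resize(p['image'][v0:v1,u0:u1],None,fx=s,fy=s,interpolation=cv2.INTER_CUBIC)[:,:,::-1].copy()
E
python3 - <<'E'
from d import *
out=[]
for n,w in (('top',(300,400,130,230)),('side',(240,340,100,200))):
    p=snap(n,'x.png'); im=crop(p,*w,4); a=(p,im,4,w[0],w[2])
    box(*a,(.557,-.278),np.radians(-28.5),.057,.064,0,.046)
    box(*a,(.491,-.426),np.radians(41),.072,.05,0,.022)
    box(*a,(.417,-.292),0,.034,.045,0,.065)
    out.append(im)
cv2.imwrite('pics/d1.png',np.hstack(out))
E
```

```text
(no output)
```

View pics/d1.png

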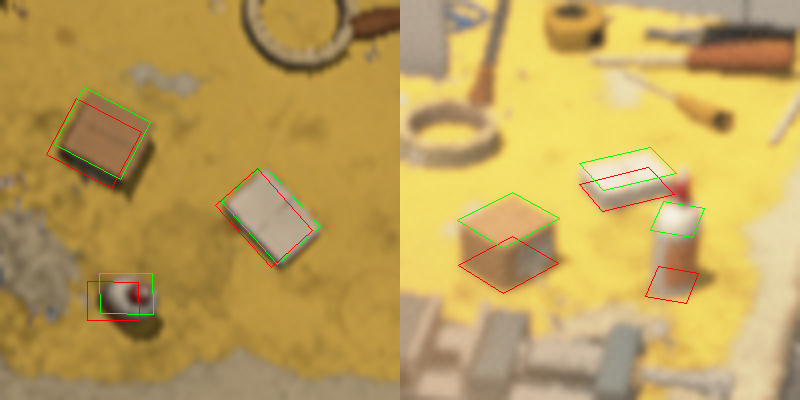

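```bash
cat > go.py <<'E'
import sys
from h import *
from scipy.spatial.transform import Rotation as Rn
# usage: go.py x y ztip yawdeg  : rows needed (tool frame)
x,y,zt,yaw=map(float,sys.argv[1:5])
o,R=st()
p=np.array(o['tool_pos']);P=np.array([x,y,zt+.173])
a=np.radians(yaw);c,s=np.cos(a),np.sin(a)
G=np.array([[c,s,0],[s,-c,0],[0,0,-1.]])
G2=G@np.diag([-1,-1,1.])
rv=Rn.from_matrix(R.T@G).as_rotvec(); rv2=Rn.from_matrix(R.T@G2).as_rotvec()
if '-f' in sys.argv: rv=rv2
elif np.linalg.norm(rv2)<np.linalg.norm(rv): print('NOTE flipped shorter',rv2)
n=max(int(np.ceil(np.linalg.norm(rv)/.115)),int(np.ceil(np.linalg.norm(P-p)/.038)),1)
Q=R.copy()
for i in range(n):
    d=Q.T@(P-p)/n*1000
    print([*[round(v,3) for v in rv/n],*[round(v,1) for v in d]]); Q=Q@Rn.from_rotvec(rv/n).as_matrix()
E
python3 go.py .490 -.423 .06 41
```

```text
t 1.7 pos [ 0.2813 -0.5581  0.4047] open 0.0853 F [0.3 0.4 0.3]
R [[0.893, 0.45, -0.0], [0.45, -0.893, 0.0], [0.0, -0.0, -1.0]] q [-1.223  0.053  1.613  0.     1.476 -0.119]
[np.float64(-0.0), np.float64(-0.0), np.float64(-0.031), np.float64(30.9), np.float64(-3.3), np.float64(21.5)]
[np.float64(-0.0), np.float64(-0.0), np.float64(-0.031), np.float64(31.0), np.float64(-2.4), np.float64(21.5)]
[np.float64(-0.0), np.float64(-0.0), np.float64(-0.031), np.float64(31.1), np.float64(-1.4), np.float64(21.5)]
[np.float64(-0.0), np.float64(-0.0), np.float64(-0.031), np.float64(31.1), np.float64(-0.4), np.float64(21.5)]
[np.float64(-0.0), np.float64(-0.0), np.float64(-0.031), np.float64(31.1), np.float64(0.5), np.float64(21.5)]
[np.float64(-0.0), np.float64(-0.0), np.float64(-0.031), np.float64(31.0), np.float64(1.5), np.float64(21.5)]
[np.float64(-0.0), np.float64(-0.0), np.float64(-0.031), np.float64(31.0), np.float64(2.4), np.float64(21.5)]
[np.float64(-0.0), np.float64(-0.0), np.float64(-0.031), np.float64(30.9), np.float64(3.4), np.float64(21.5)]
```

```bash
sed -i 's/print(\[\*\[round(v,3) for v in rv\/n\],\*\[round(v,1) for v in d\]\])/print([*[round(float(v),3) for v in rv\/n],*[round(float(v),1) for v in d]])/' go.py
python3 -m crank '[[0,0,-0.031,31,-3,21.5,-1],[0,0,-0.031,31,-2,21.5,-1],[0,0,-0.031,31,-1,21.5,-1],[0,0,-0.031,31,0,21.5,-1],[0,0,-0.031,31,0,21.5,-1],[0,0,-0.031,31,1.5,21.5,-1],[0,0,-0.031,31,2.5,21.5,-1],[0,0,-0.031,31,3.5,21.5,-1]]' 40
python3 go.py .490 -.423 .04 41
```

```text
t: 2.37
tool_pos: [0.4954, -0.4268, 0.2355]
tool_rot: [2.924, 1.091, 0.0]
contact_force: [-1.2, 0.0, 0.0]
opening: 0.0856
t 2.37 pos [ 0.4954 -0.4268  0.2355] open 0.0856 F [-1.2  0.   0. ]
R [[0.756, 0.655, 0.007], [0.655, -0.755, -0.02], [-0.007, 0.02, -1.0]] q [-0.824  0.267  1.67  -0.009  1.185  0.036]
[0.02, 0.007, -0.001, -1.4, -6.9, 22.4]
```

```bash
python3 -m crank '[[0.02,0.007,0,-1.4,-6.9,8,-1],[0,0,0,0,0,0,-1]]'
python3 - <<'E'
from d import *
o,R=st(); out=[]
for n,w in (('top',(300,400,130,230)),('side',(240,340,100,200))):
    p=snap(n,'x.png'); im=crop(p,*w,4); a=(p,im,4,w[0],w[2])
    box(*a,(.490,-.423),np.radians(41),.072,.05,0,.022)
    for s in(-1,1):
        for k,e in((.057,.160),(.0427,.160),(.0427,.1)):
            P=np.array(o['tool_pos'])+R@[0,s*k,e]
            cv2.circle(im,tuple(int(v) for v in (proj(p,P)[0]-[w[0],w[2]])*4),2,(255,0,0),-1)
    out.append(im)
cv2.imwrite('pics/d2.png',np.hstack(out))
E
```

```text
t: 2.53
tool_pos: [0.4929, -0.4171, 0.2206]
tool_rot: [-2.929, -1.107, 0.004]
contact_force: [-0.7, 0.2, -0.2]
opening: 0.0855
t 2.53 pos [ 0.4929 -0.4171  0.2206] open 0.0855 F [-0.7  0.2 -0.2]
R [[0.75, 0.661, -0.006], [0.661, -0.75, 0.009], [0.001, -0.01, -1.0]] q [-0.818  0.275  1.689  0.002  1.189  0.03 ]
```

View pics/d2.png

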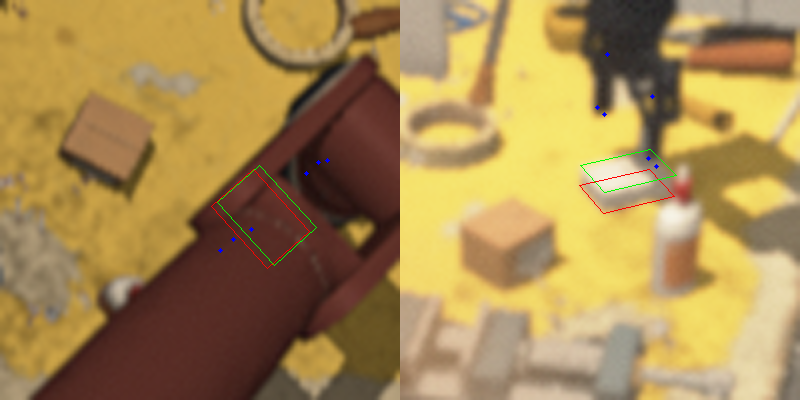

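```bash
python3 go.py .490 -.423 .008 41
```

```text
t 2.63 pos [ 0.4929 -0.4187  0.2231] open 0.085 F [ 0.5 -0.2  0.3]
R [[0.752, 0.66, -0.003], [0.66, -0.752, 0.005], [0.001, -0.005, -1.0]] q [-0.819  0.272  1.687  0.002  1.188  0.03 ]
[-0.003, -0.001, 0.002, -2.5, 0.8, 21.1]
[-0.003, -0.001, 0.002, -2.5, 0.7, 21.1]
```

```bash
python3 -m crank '[[-0.005,0,0,-5,1.5,10,-1],[0,0,0,0,0,15,-1],[0,0,0,0,0,15,-1],[0,0,0,0,0,0,-1]]'; python3 go.py .490 -.423 .008 41
```

```text
t: 2.97
tool_pos: [0.4888, -0.4297, 0.1884]
tool_rot: [2.93, 1.094, 0.008]
contact_force: [-0.1, 0.5, -0.5]
opening: 0.0857
t 2.97 pos [ 0.4888 -0.4297  0.1884] open 0.0857 F [-0.1  0.5 -0.5]
R [[0.755, 0.655, 0.01], [0.655, -0.755, -0.011], [0.0, 0.015, -1.0]] q [-0.835  0.322  1.692 -0.     1.112  0.021]
[0.015, -0.0, -0.001, 5.3, -4.4, 7.3]
```

```bash
python3 -m crank '[[0,0,0,0,0,0,-1],[0,0,0,0,0,0,-1]]'; python3 go.py .490 -.423 .008 41
```

```text
t: 3.13
tool_pos: [0.4877, -0.4322, 0.1901]
tool_rot: [2.929, 1.088, 0.01]
contact_force: [0.7, -0.2, 0.2]
opening: 0.0853
t 3.13 pos [ 0.4877 -0.4322  0.1901] open 0.0853 F [ 0.7 -0.2  0.2]
R [[0.757, 0.653, 0.012], [0.653, -0.757, -0.014], [-0.0, 0.018, -1.0]] q [-8.390e-01  3.210e-01  1.690e+00 -1.000e-03  1.112e+00  2.100e-02]
[0.018, 0.0, -0.004, 7.8, -5.6, 9.0]
```

```bash
python3 -m crank '[[0.018,0,-0.004,7,-5.5,5,-1]]'; python3 go.py .490 -.423 .008 41
```

```text
t: 3.22
tool_pos: [0.4894, -0.4257, 0.1877]
tool_rot: [2.939, 1.095, 0.002]
contact_force: [0.5, -1.0, 1.7]
opening: 0.0858
t 3.22 pos [ 0.4894 -0.4257  0.1877] open 0.0858 F [ 0.5 -1.   1.7]
R [[0.756, 0.654, 0.003], [0.654, -0.756, -0.004], [-0.001, 0.005, -1.0]] q [-8.300e-01  3.210e-01  1.695e+00 -1.000e-03  1.121e+00  2.800e-02]
[0.005, 0.001, -0.002, 2.2, -1.7, 6.7]
```

```bash
python3 -m crank '[[0.005,0,0,2,-1.5,6.5,-1],[0,0,0,0,0,0,0],[0,0,0,0,0,0,0.3],[0,0,0,0,0,0,0.6],[0,0,0,0,0,0,1]]' 30; python3 go.py .490 -.423 .008 41
```

```text
t: 3.63
tool_pos: [0.4908, -0.422, 0.1821]
tool_rot: [2.942, 1.098, 0.0]
contact_force: [0.3, -0.0, -0.7]
opening: 0.0495
t 3.63 pos [ 0.4908 -0.422   0.1821] open 0.0495 F [ 0.3 -0.  -0.7]
R [[0.755, 0.655, 0.0], [0.655, -0.755, -0.001], [-0.0, 0.001, -1.0]] q [-0.825  0.327  1.698 -0.     1.116  0.031]
[0.001, 0.0, -0.001, -1.3, 0.2, 1.1]
```

```bash
python3 -m crank '[[0,0,0,0,0,-25,1],[0,0,0,0,0,-40,1],[0,0,0,0,0,-40,1],[0,0,0,0,0,-20,1]]' 40; python3 go.py .543 .071 .15 -5.7
```

```text
t: 3.97
tool_pos: [0.489, -0.4195, 0.3014]
tool_rot: [-2.927, -1.094, 0.011]
contact_force: [0.6, -0.7, 0.8]
opening: 0.0491
t 3.97 pos [ 0.489  -0.4195  0.3014] open 0.0491 F [ 0.6 -0.7  0.8]
R [[0.755, 0.656, -0.013], [0.656, -0.755, 0.013], [-0.001, -0.018, -1.0]] q [-0.824  0.182  1.649 -0.     1.328  0.031]
[-0.001, 0.001, 0.063, 27.9, -25.8, -1.2]
[-0.001, 0.001, 0.063, 26.2, -27.5, -1.2]
[-0.001, 0.001, 0.063, 24.4, -29.1, -1.3]
[-0.001, 0.001, 0.063, 22.6, -30.5, -1.3]
[-0.001, 0.001, 0.063, 20.6, -31.9, -1.3]
[-0.001, 0.001, 0.063, 18.6, -33.1, -1.3]
[-0.001, 0.001, 0.063, 16.5, -34.2, -1.4]
[-0.001, 0.001, 0.063, 14.3, -35.2, -1.4]
[-0.001, 0.001, 0.063, 12.1, -36.0, -1.4]
[-0.001, 0.001, 0.063, 9.8, -36.7, -1.5]
[-0.001, 0.001, 0.063, 7.5, -37.2, -1.5]
[-0.001, 0.001, 0.063, 5.1, -37.6, -1.6]
[-0.001, 0.001, 0.063, 2.8, -37.9, -1.6]
```

Run:
```python
from h import *
snap('side','g1.png')
```

```text
(no output)
```

View pics/g1.png

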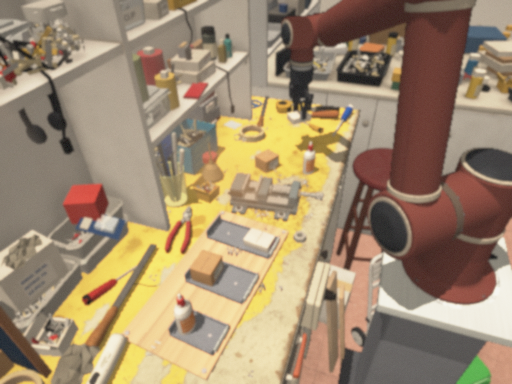

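The box is held, hanging under the gripper at about (295,117). The bench is otherwise unchanged, so I'll carry it across.

```bash
python3 -m crank '[[0,0,0.063,28,-26,-1,1],[0,0,0.063,26,-27.5,-1,1],[0,0,0.063,24.5,-29,-1,1],[0,0,0.063,22.5,-30.5,-1,1],[0,0,0.063,20.5,-32,-1,1],[0,0,0.063,18.5,-33,-1,1],[0,0,0.063,16.5,-34,-1,1],[0,0,0.063,14,-35,-1,1]]'; python3 go.py .543 .071 .15 -5.7
```

```text
t: 4.68
tool_pos: [0.5266, -0.1151, 0.3181]
tool_rot: [3.129, 0.274, -0.001]
contact_force: [1.1, -0.2, -0.7]
opening: 0.0495
t 4.68 pos [ 0.5266 -0.1151  0.3181] open 0.0495 F [ 1.1 -0.2 -0.7]
R [[0.985, 0.174, -0.0], [0.174, -0.985, -0.001], [-0.0, 0.0, -1.0]] q [-3.530e-01 -8.300e-02  1.895e+00 -1.000e-03  1.330e+00  1.043e+00]
[0.0, 0.0, 0.055, 9.7, -36.1, -1.0]
[0.0, 0.0, 0.055, 7.7, -36.6, -1.0]
[0.0, 0.0, 0.055, 5.7, -36.9, -1.0]
[0.0, 0.0, 0.055, 3.7, -37.2, -1.0]
[0.0, 0.0, 0.055, 1.6, -37.3, -1.0]
```

```bash
python3 -m crank '[[0,0,0.055,9.5,-36,0,1],[0,0,0.055,7.5,-36.5,0,1],[0,0,0.055,5.5,-37,0,1],[0,0,0.055,3.5,-35,0,1],[0,0,0.055,1.5,-25,10,1],[0,0,0,0,0,0,1]]'; python3 go.py .543 .071 .06 -5.7
```

```text
t: 5.18
tool_pos: [0.5408, 0.0709, 0.3073]
tool_rot: [-3.135, 0.173, -0.003]
contact_force: [-0.6, 0.1, -1.0]
opening: 0.0492
t 5.18 pos [0.5408 0.0709 0.3073] open 0.0492 F [-0.6  0.1 -1. ]
R [[0.994, -0.11, 0.002], [-0.11, -0.994, 0.002], [0.002, -0.002, -1.0]] q [-0.006 -0.057  1.889  0.002  1.307  1.674]
[-0.001, -0.001, -0.005, 1.0, -0.1, 37.1]
[-0.001, -0.001, -0.005, 1.0, -0.1, 37.1]
```

```bash
python3 -m crank '[[0,0,-0.005,1,0,30,1],[0,0,-0.005,1,0,30,1],[0,0,0,0,0,10,1],[0,0,0,0,0,0,1]]'; python3 go.py .543 .071 .02 -5.7
python3 - <<'E'
from d import *
out=[]
for n,w in (('top',(170,270,120,220)),('side',(180,280,180,280))):
    p=snap(n,'x.png'); out.append(crop(p,*w,4))
cv2.imwrite('pics/d3.png',np.hstack(out))
E
```

```text
t: 5.52
tool_pos: [0.5438, 0.0732, 0.237]
tool_rot: [-3.137, 0.146, -0.011]
contact_force: [0.3, -0.5, -1.1]
opening: 0.0492
t 5.52 pos [0.5438 0.0732 0.237 ] open 0.0492 F [ 0.3 -0.5 -1.1]
R [[0.996, -0.093, 0.007], [-0.093, -0.996, 0.001], [0.007, -0.002, -1.0]] q [-2.000e-03  3.600e-02  1.926e+00  1.000e-03  1.173e+00  1.662e+00]
[-0.001, -0.003, 0.003, -0.4, 1.2, 22.0]
[-0.001, -0.003, 0.003, -0.3, 1.1, 22.0]
```

View pics/d3.png

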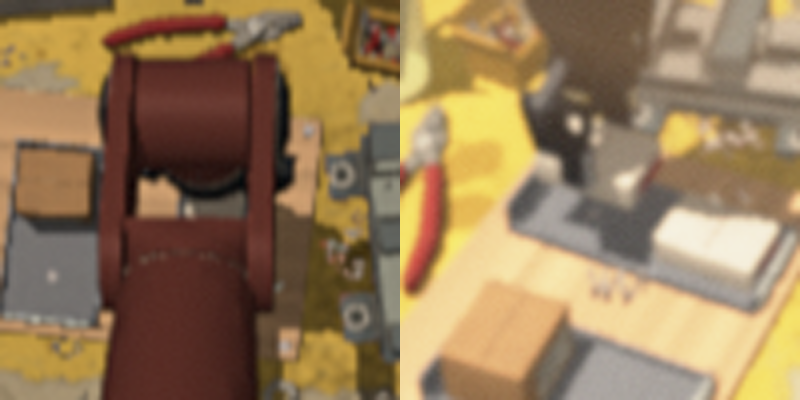

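```bash
python3 -m crank '[[0,-0.005,0.003,0,1.5,22,1],[0,0,0.003,0,0,15,1],[0,0,0,0,0,5,1],[0,0,0,0,0,0,1]]'; python3 go.py .543 .071 .021 -5.7
```

```text
t: 5.95
tool_pos: [0.5489, 0.0698, 0.2046]
tool_rot: [-3.135, 0.16, -0.029]
contact_force: [0.1, -0.4, -0.4]
opening: 0.0495
t 5.95 pos [0.5489 0.0698 0.2046] open 0.0495 F [ 0.1 -0.4 -0.4]
R [[0.995, -0.102, 0.019], [-0.102, -0.995, 0.001], [0.019, -0.003, -1.0]] q [-8.000e-03  9.200e-02  1.930e+00  1.000e-03  1.101e+00  1.664e+00]
[-0.003, -0.019, -0.003, -6.1, -0.5, 10.5]
```

Run:
```python
from d import *
out=[]
for n,w in (('side',(180,280,180,280)),):
    p=snap(n,'x.png'); out.append(crop(p,*w,6))
cv2.imwrite('pics/d4.png',np.hstack(out))
```

```text
(no output)
```

View pics/d4.png

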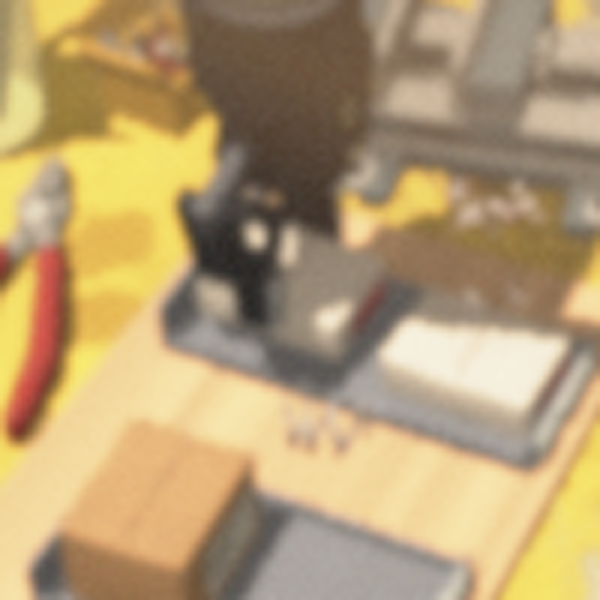

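```bash
python3 -m crank '[[0,-0.019,0,-6,0,4,1],[0,0,0,0,0,3,1],[0,0,0,0,0,0,1]]'; python3 go.py .543 .071 .021 -5.7
```

```text
t: 6.25
tool_pos: [0.5445, 0.0702, 0.2021]
tool_rot: [-3.134, 0.161, -0.009]
contact_force: [-0.3, 0.2, -0.3]
opening: 0.0494
t 6.25 pos [0.5445 0.0702 0.2021] open 0.0494 F [-0.3  0.2 -0.3]
R [[0.995, -0.102, 0.006], [-0.102, -0.995, 0.003], [0.006, -0.004, -1.0]] q [-0.008  0.089  1.938  0.003  1.109  1.664]
[-0.004, -0.006, -0.003, -1.7, -0.6, 8.1]
```

```bash
python3 -m crank '[[0,-0.006,0,-2,0,9,1]]'; python3 go.py .543 .071 .021 -5.7
```

```text
t: 6.33
tool_pos: [0.5439, 0.0704, 0.1954]
tool_rot: [-3.134, 0.161, -0.008]
contact_force: [0.6, 0.1, -0.5]
opening: 0.0492
t 6.33 pos [0.5439 0.0704 0.1954] open 0.0492 F [ 0.6  0.1 -0.5]
R [[0.995, -0.102, 0.005], [-0.102, -0.995, 0.004], [0.005, -0.004, -1.0]] q [-0.008  0.098  1.941  0.004  1.097  1.664]
[-0.004, -0.005, -0.003, -1.0, -0.5, 1.4]
```

```bash
python3 -m crank '[[0,-0.005,0,-1,0,3,1]]'; python3 go.py .543 .071 .021 -5.7;python3 -m crank '[[0,-0.005,0,-1,0,2.5,1]]'; python3 go.py .543 .071 .021 -5.7
```

```text
t: 6.42
tool_pos: [0.5432, 0.0705, 0.193]
tool_rot: [-3.134, 0.16, -0.001]
contact_force: [-2.3, -0.9, 7.4]
opening: 0.0489
t 6.42 pos [0.5432 0.0705 0.193 ] open 0.0489 F [-2.3 -0.9  7.4]
R [[0.995, -0.102, 0.001], [-0.102, -0.995, 0.004], [0.001, -0.004, -1.0]] q [-0.007  0.102  1.942  0.004  1.097  1.664]
[-0.004, -0.001, -0.003, -0.3, -0.5, -1.0]
t: 6.5
tool_pos: [0.5435, 0.0706, 0.1929]
tool_rot: [-3.134, 0.16, 0.002]
contact_force: [-4.3, -0.5, 20.8]
opening: 0.0493
t 6.5 pos [0.5435 0.0706 0.1929] open 0.0493 F [-4.3 -0.5 20.8]
R [[0.995, -0.102, -0.001], [-0.102, -0.995, 0.003], [-0.001, -0.003, -1.0]] q [-0.007  0.103  1.941  0.004  1.099  1.664]
[-0.003, 0.001, -0.002, -0.6, -0.4, -1.1]
```

Seated: contact came exactly at z = 0.193. I'll release a little, rise, then open fully.

```bash
python3 -m crank '[[0,0,0,0,0,-1,0.2],[0,0,0,0,0,-2,-0.3],[0,0,0,0,0,-3,-0.6],[0,0,0,0,0,-10,-0.6],[0,0,0,0,0,-30,-1],[0,0,0,0,0,-40,-1],[0,0,0,0,0,-40,-1],[0,0,0,0,0,-30,-1]]'; python3 go.py .53 .359 .15 -5.7
python3 - <<'E'
from d import *
out=[]
for n,w in (('side',(180,280,180,280)),):
    p=snap(n,'x.png'); out.append(crop(p,*w,5))
cv2.imwrite('pics/d5.png',np.hstack(out))
E
```

```text
t: 7.17
tool_pos: [0.5402, 0.0703, 0.3454]
tool_rot: [-3.135, 0.159, 0.038]
contact_force: [1.1, 0.1, -0.2]
opening: 0.0851
t 7.17 pos [0.5402 0.0703 0.3454] open 0.0851 F [ 1.1  0.1 -0.2]
R [[0.995, -0.101, -0.024], [-0.101, -0.995, 0.004], [-0.024, -0.001, -1.0]] q [-0.008 -0.089  1.853  0.004  1.401  1.664]
[-0.0, 0.003, -0.0, -4.9, -35.8, 3.0]
[-0.0, 0.003, -0.0, -4.9, -35.8, 2.9]
[-0.0, 0.003, -0.0, -4.9, -35.8, 2.9]
[-0.0, 0.003, -0.0, -4.9, -35.8, 2.9]
[-0.0, 0.003, -0.0, -4.9, -35.8, 2.9]
[-0.0, 0.003, -0.0, -4.9, -35.8, 2.9]
[-0.0, 0.003, -0.0, -4.9, -35.8, 2.8]
[-0.0, 0.003, -0.0, -4.9, -35.8, 2.8]
```

View pics/d5.png

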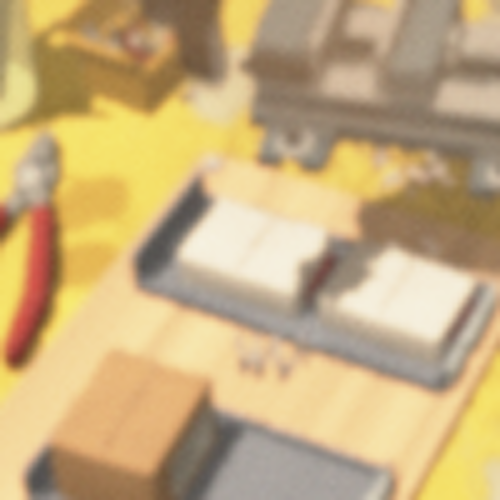

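```bash
python3 go.py .551 .216 .10 -2
```

```text
t 7.22 pos [0.5421 0.0703 0.3526] open 0.0852 F [2.3 0.4 4.3]
R [[0.995, -0.101, -0.013], [-0.101, -0.995, 0.004], [-0.013, -0.002, -1.0]] q [-0.008 -0.094  1.845  0.004  1.403  1.664]
[-0.001, 0.003, -0.013, -1.0, -29.1, 16.0]
[-0.001, 0.003, -0.013, -0.6, -29.1, 16.0]
[-0.001, 0.003, -0.013, -0.3, -29.2, 16.0]
[-0.001, 0.003, -0.013, 0.1, -29.2, 16.0]
[-0.001, 0.003, -0.013, 0.4, -29.2, 15.9]
```

```bash
python3 -m crank '[[0,0,-0.013,0,-29,16,-1],[0,0,-0.013,0,-29,16,-1],[0,0,-0.013,0,-29,16,-1],[0,0,-0.013,0,-29,16,-1],[0,0,-0.013,0,-29,16,-1],[0,0,0,0,0,0,-1]]'; python3 go.py .551 .216 .024 -2
python3 - <<'E'
from d import *
out=[]
for n,w in (('top',(120,220,120,220)),('side',(160,260,200,300))):
    p=snap(n,'x.png'); out.append(crop(p,*w,4))
cv2.imwrite('pics/d6.png',np.hstack(out))
E
```

```text
t: 7.72
tool_pos: [0.5559, 0.2192, 0.2831]
tool_rot: [-3.136, 0.062, -0.015]
contact_force: [-0.4, -0.3, -0.9]
opening: 0.0855
t 7.72 pos [0.5559 0.2192 0.2831] open 0.0855 F [-0.4 -0.3 -0.9]
R [[0.999, -0.039, 0.009], [-0.039, -0.999, 0.005], [0.009, -0.005, -1.0]] q [0.251 0.09  1.784 0.003 1.257 1.86 ]
[-0.002, -0.003, -0.001, -1.8, 1.3, 28.7]
[-0.002, -0.003, -0.001, -1.8, 1.2, 28.7]
[-0.002, -0.003, -0.001, -1.7, 1.2, 28.7]
```

View pics/d6.png

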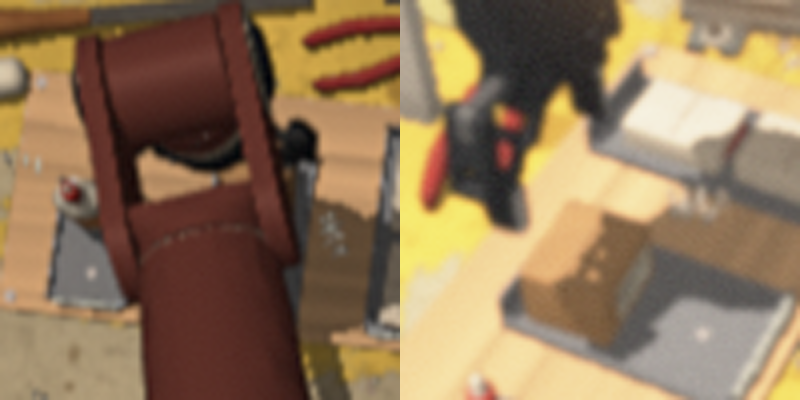

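```bash
python3 -m crank '[[0,-0.006,0,-4,3,20,-1],[0,-0.003,0,-1,0,20,-1],[0,0,0,0,0,5,-1]]'; python3 go.py .551 .216 .024 -2
```

```text
t: 8.07
tool_pos: [0.5542, 0.2124, 0.2452]
tool_rot: [-3.136, 0.067, -0.021]
contact_force: [-0.3, 0.4, -0.4]
opening: 0.0856
t 8.07 pos [0.5542 0.2124 0.2452] open 0.0856 F [-0.3  0.4 -0.4]
R [[0.999, -0.043, 0.013], [-0.043, -0.999, 0.005], [0.013, -0.005, -1.0]] q [0.24  0.125 1.815 0.002 1.187 1.853]
[-0.003, -0.007, -0.004, -2.0, -1.6, 24.1]
[-0.003, -0.007, -0.004, -1.8, -1.7, 24.1]
```

```bash
python3 -m crank '[[0,-0.013,0,-4,-3,25,-1],[0,0,0,0,0,15,-1]]'; python3 go.py .551 .216 .024 -2
```

```text
t: 8.23
tool_pos: [0.5528, 0.2141, 0.209]
tool_rot: [-3.134, 0.072, -0.012]
contact_force: [-0.8, -0.0, 0.7]
opening: 0.0856
t 8.23 pos [0.5528 0.2141 0.209 ] open 0.0856 F [-0.8 -0.   0.7]
R [[0.999, -0.046, 0.008], [-0.046, -0.999, 0.007], [0.007, -0.007, -1.0]] q [0.243 0.174 1.83  0.005 1.129 1.858]
[-0.007, -0.007, -0.011, -2.0, -1.7, 12.0]
```

```bash
python3 -m crank '[[-0.006,-0.007,-0.01,-2,-1.5,12,-1],[0,0,0,0,0,2,0],[0,0,0,0,0,0,0.4],[0,0,0,0,0,0,0.8],[0,0,0,0,0,0,1]]' 40; python3 go.py .551 .216 .024 -2
```

```text
t: 8.65
tool_pos: [0.5522, 0.2131, 0.1963]
tool_rot: [3.141, -0.061, 0.002]
contact_force: [-1.0, 0.0, -1.0]
opening: 0.0636
t 8.65 pos [0.5522 0.2131 0.1963] open 0.0636 F [-1.  0. -1.]
R [[0.999, -0.039, 0.001], [-0.039, -0.999, -0.0], [0.001, -0.0, -1.0]] q [ 0.243  0.192  1.834 -0.     1.114  1.852]
[-0.0, -0.001, -0.004, -1.3, -2.9, -0.7]
```

```bash
python3 -m crank '[[0,0,0,0,0,-10,1],[0,0,0,0,0,-10,1],[0,0,0.03,0,0,0,1]]'; python3 go.py .474 .2213 .039 -5.7
```

```text
t: 8.9
tool_pos: [0.5525, 0.213, 0.2197]
tool_rot: [-3.139, 0.109, -0.004]
contact_force: [0.3, -0.7, -1.2]
opening: 0.0632
t 8.9 pos [0.5525 0.213  0.2197] open 0.0632 F [ 0.3 -0.7 -1.2]
R [[0.998, -0.069, 0.003], [-0.069, -0.998, 0.0], [0.003, -0.0, -1.0]] q [ 2.420e-01  1.590e-01  1.826e+00 -1.000e-03  1.154e+00  1.883e+00]
[-0.0, -0.001, 0.01, -26.3, -1.0, 2.5]
[-0.0, -0.001, 0.01, -26.3, -0.7, 2.5]
[-0.0, -0.001, 0.01, -26.3, -0.4, 2.5]
```

```bash
python3 -m crank '[[0,0,0.01,-26,-1,0,1],[0,0,0.01,-26,-1,0,1],[0,0,0.01,-22,0,0,1],[0,0,0,0,0,0,1]]'; python3 go.py .474 .2213 .024 -5.7
```

```text
t: 9.23
tool_pos: [0.4794, 0.2214, 0.2267]
tool_rot: [-3.134, 0.162, -0.019]
contact_force: [-0.1, -0.2, -1.9]
opening: 0.0634
t 9.23 pos [0.4794 0.2214 0.2267] open 0.0634 F [-0.1 -0.2 -1.9]
R [[0.995, -0.103, 0.012], [-0.103, -0.995, 0.003], [0.012, -0.004, -1.0]] q [ 2.920e-01  2.000e-03  1.981e+00 -1.000e-03  1.147e+00  1.966e+00]
[-0.004, -0.012, -0.004, -5.7, 0.7, 29.6]
```

```bash
python3 -m crank '[[0,-0.012,0,-6,0.5,15,1],[0,0,0,0,0,10,1]]'; python3 go.py .474 .2213 .0235 -5.7
```

```text
t: 9.4
tool_pos: [0.4744, 0.2224, 0.2055]
tool_rot: [-3.13, 0.16, -0.013]
contact_force: [-0.6, -0.2, -3.1]
opening: 0.0636
t 9.4 pos [0.4744 0.2224 0.2055] open 0.0636 F [-0.6 -0.2 -3.1]
R [[0.995, -0.102, 0.009], [-0.102, -0.995, 0.007], [0.008, -0.008, -1.0]] q [0.295 0.025 1.998 0.004 1.108 1.966]
[-0.008, -0.008, -0.003, -0.4, 1.2, 9.0]
```

Run:
```python
from d import *
out=[]
for n,w in (('side',(160,280,200,320)),):
    p=snap(n,'x.png'); out.append(crop(p,*w,5))
cv2.imwrite('pics/d7.png',np.hstack(out))
```

```text
(no output)
```

View pics/d7.png

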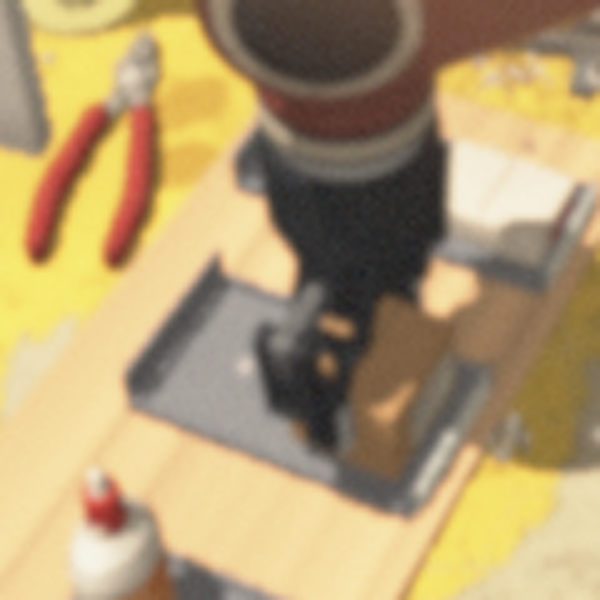

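```bash
python3 -m crank '[[-0.006,-0.008,0,0,1,8,1],[0,0,0,0,0,4,1]]'; python3 go.py .474 .2213 .0235 -5.7
```

```text
t: 9.62
tool_pos: [0.4764, 0.2215, 0.1942]
tool_rot: [3.137, -0.161, -0.005]
contact_force: [-25.6, -6.9, 45.2]
opening: 0.0639
t 9.62 pos [0.4764 0.2215 0.1942] open 0.0639 F [-25.6  -6.9  45.2]
R [[0.995, -0.103, -0.003], [-0.103, -0.995, 0.0], [-0.003, 0.0, -1.0]] q [2.930e-01 5.000e-02 1.995e+00 1.000e-03 1.100e+00 1.966e+00]
[0.0, 0.003, -0.003, -2.4, 0.4, -2.3]
```

```bash
python3 -m crank '[[0,0,0,0,0,-2,1],[0,0,0,0,0,-2,0],[0,0,0,0,0,-2,-0.5],[0,0,0,0,0,-3,-1],[0,0,0,0,0,-20,-1],[0,0,0,0,0,-40,-1],[0,0,0,0,0,-40,-1],[0,0,0,0,0,-40,-1]]'; python3 go.py .53 .359 .18 -5.7
python3 - <<'E'
from d import *
out=[]
for n,w in (('side',(140,280,200,340)),('top',(120,220,120,220))):
    p=snap(n,'x.png'); out.append(cv2.resize(crop(p,*w,5),(400,400)))
cv2.imwrite('pics/d8.png',np.hstack(out))
E
```

```text
t: 10.28
tool_pos: [0.4773, 0.2197, 0.3346]
tool_rot: [3.127, -0.165, -0.045]
contact_force: [1.0, 0.2, 0.6]
opening: 0.0858
t 10.28 pos [0.4773 0.2197 0.3346] open 0.0858 F [1.  0.2 0.6]
R [[0.994, -0.105, -0.029], [-0.105, -0.994, -0.009], [-0.028, 0.012, -1.0]] q [ 0.29  -0.125  1.905  0.     1.392  1.966]
[0.003, 0.007, -0.001, 9.3, -36.0, -5.3]
[0.003, 0.007, -0.001, 9.4, -36.0, -5.1]
[0.003, 0.007, -0.001, 9.5, -36.0, -4.9]
[0.003, 0.007, -0.001, 9.6, -36.0, -4.8]
```

View pics/d8.png

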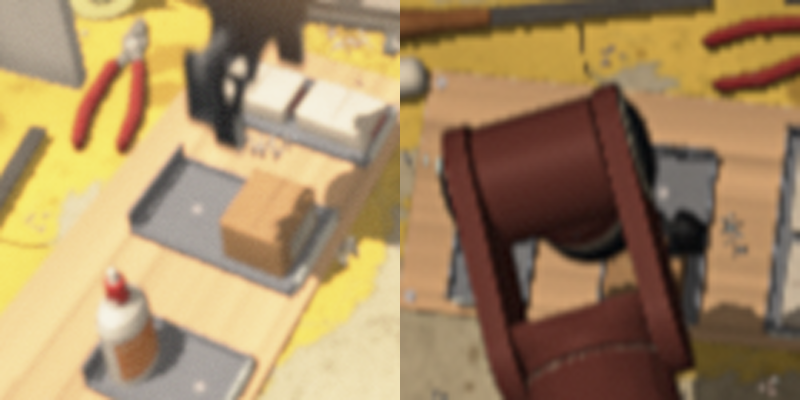

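```bash
python3 -m crank '[[0,0,0,9,-36,-5,-1],[0,0,0,9,-36,-5,-1],[0,0,0,10,-36,-5,-1],[0,0,0,10,-30,-5,-1],[0,0,0,0,0,0,-1]]'; python3 go.py .53 .359 .12 -5.7
python3 - <<'E'
from d import *
o,R=st(); out=[]
for n,w in (('side',(140,280,220,360)),):
    p=snap(n,'x.png')
    im=crop(p,*w,4); 
    for k in (0,.04,-.04):
      for z in (.16,.2): cv2.circle(im,tuple(int(v) for v in (proj(p,np.array(o['tool_pos'])+R@[0,k,z])[0]-[w[0],w[2]])*4),3,(255,0,0),-1)
    box(p,im,4,w[0],w[2],(.53,.359),-.1,.034,.045,.011,.076)
    box(p,im,4,w[0],w[2],(.437+.037,.2213),-.1,.057,.064,.011,.057)
    out.append(im)
cv2.imwrite('pics/d9.png',np.hstack(out))
E
```

```text
t: 10.8
tool_pos: [0.535, 0.3571, 0.3623]
tool_rot: [3.134, -0.174, -0.013]
contact_force: [-0.5, -0.4, 0.8]
opening: 0.0858
t 10.8 pos [0.535  0.3571 0.3623] open 0.0858 F [-0.5 -0.4  0.8]
R [[0.994, -0.111, -0.009], [-0.111, -0.994, -0.002], [-0.008, 0.003, -1.0]] q [4.730e-01 1.250e-01 1.607e+00 2.000e-03 1.418e+00 2.154e+00]
[0.002, 0.004, -0.006, -2.3, -0.8, 34.7]
[0.002, 0.004, -0.006, -2.4, -0.7, 34.7]
t 10.8 pos [0.535  0.3571 0.3623] open 0.0858 F [-0.5 -0.4  0.8]
R [[0.994, -0.111, -0.009], [-0.111, -0.994, -0.002], [-0.008, 0.003, -1.0]] q [4.730e-01 1.250e-01 1.607e+00 2.000e-03 1.418e+00 2.154e+00]
```

View pics/d9.png

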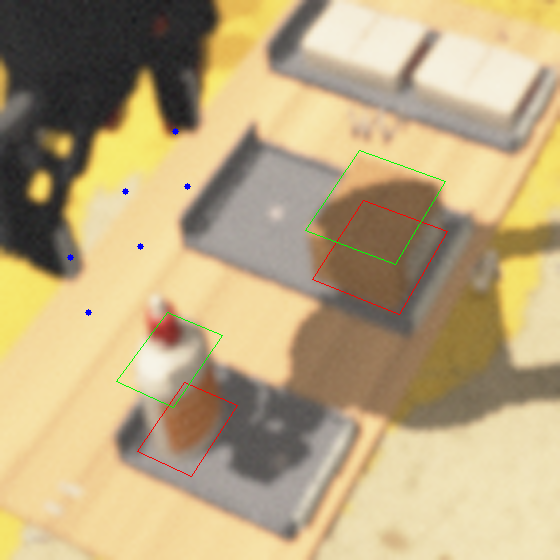

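```bash
python3 -m crank '[[0,0.004,-0.006,-3,-1,30,-1],[0,0.004,-0.004,-2,-1,30,-1],[0,0,0,0,0,15,-1]]'; python3 go.py .53 .359 .059 -5.7
```

```text
t: 11.1
tool_pos: [0.531, 0.3579, 0.2897]
tool_rot: [3.136, -0.158, 0.013]
contact_force: [-0.4, -0.6, -0.3]
opening: 0.0853
t 11.1 pos [0.531  0.3579 0.2897] open 0.0853 F [-0.4 -0.6 -0.3]
R [[0.995, -0.1, 0.008], [-0.1, -0.995, -0.002], [0.008, 0.001, -1.0]] q [ 0.478  0.18   1.673 -0.005  1.282  2.151]
[0.0, -0.004, -0.0, -0.8, -0.5, 28.8]
[0.0, -0.004, -0.0, -0.7, -0.5, 28.8]
```

```bash
python3 -m crank '[[0,-0.006,0,-1,-1,20,-1],[0,0,0,0,0,15,-1]]'; python3 go.py .53 .359 .059 -5.7
python3 - <<'E'
from d import *
p=snap('side','x.png'); cv2.imwrite('pics/d10.png',crop(p,120,260,220,360,4))
E
```

```text
t: 11.27
tool_pos: [0.5293, 0.3568, 0.2514]
tool_rot: [3.134, -0.159, 0.0]
contact_force: [-0.6, 0.2, -0.8]
opening: 0.0854
t 11.27 pos [0.5293 0.3568 0.2514] open 0.0854 F [-0.6  0.2 -0.8]
R [[0.995, -0.101, -0.0], [-0.101, -0.995, -0.003], [0.0, 0.003, -1.0]] q [ 0.477  0.219  1.697 -0.003  1.227  2.15 ]
[0.003, -0.0, -0.002, 0.5, -2.3, 19.4]
```

View pics/d10.png

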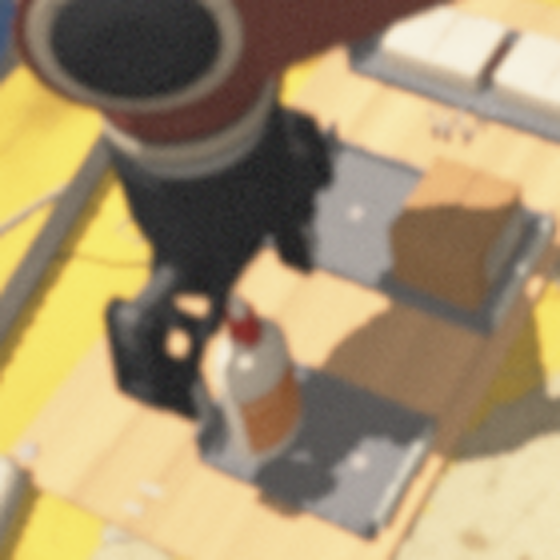

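Run:
```python
from d import *
o,R=st()
p=snap('side','x.png'); im=crop(p,120,260,220,360,4)
for z in (.127,.1,.076,.011):
    X=np.array(o['tool_pos']); X[2]=z
    cv2.circle(im,tuple(int(v) for v in (proj(p,X)[0]-[120,220])*4),3,(255,0,0),-1)
    print(z,(proj(p,X)[0]-[120,220])*4,(proj(p,X-[.01,0,0])[0]-[120,220])*4)
cv2.imwrite('pics/d11.png',im)
for q in ('glue_old_c',):
    for d in spotter.mark_of(q,p): print(d['centre'],d['confidence'])
```

```text
t 11.32 pos [0.5283 0.3561 0.248 ] open 0.0854 F [-1.8 -0.8 -3.2]
R [[0.995, -0.102, -0.005], [-0.102, -0.995, -0.006], [-0.004, 0.006, -1.0]] q [ 0.477  0.222  1.7   -0.003  1.226  2.15 ]
0.127 [240.97282158 293.95238542] [259.32835344 299.54624591]
0.1 [249.04560565 326.64480098] [266.99729175 332.22879162]
0.076 [255.90862615 354.43802773] [273.5158959  360.00898357]
0.011 [273.15649681 424.28686181] [289.89377369 429.80622516]
[0.5286, 0.3571, 0.0693] 0.85
```

View pics/d11.png

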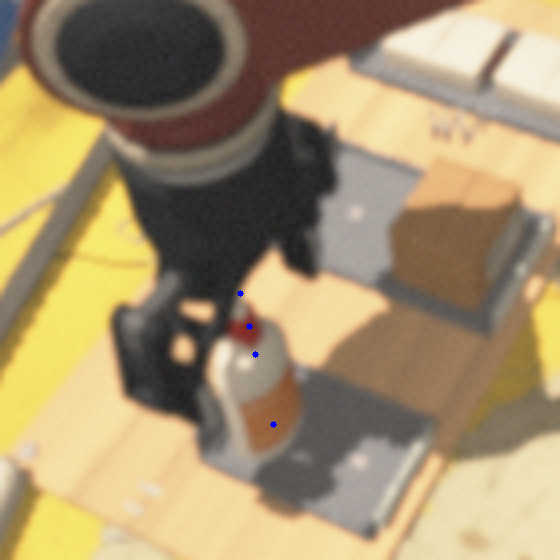

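```bash
python3 -m crank '[[0,0,0,1,-2.5,10,-1]]'; python3 -m crank '[[0.006,0.004,0,1,-1,7,-1]]'; python3 go.py .53 .3575 .059 -5.7
```

```text
t: 11.5
tool_pos: [0.532, 0.3593, 0.2455]
tool_rot: [3.137, -0.161, 0.008]
contact_force: [1.0, 0.3, 1.4]
opening: 0.0855
t: 11.58
tool_pos: [0.5333, 0.36, 0.2385]
tool_rot: [-3.132, 0.161, -0.016]
contact_force: [-0.5, 0.1, -0.2]
opening: 0.0852
t 11.58 pos [0.5333 0.36   0.2385] open 0.0852 F [-0.5  0.1 -0.2]
R [[0.995, -0.103, 0.01], [-0.103, -0.995, 0.005], [0.01, -0.006, -1.0]] q [ 0.478  0.243  1.693 -0.     1.194  2.152]
[-0.006, -0.01, -0.003, -3.1, 2.9, 6.5]
```

```bash
python3 -m crank '[[-0.006,-0.01,0,-3,3,7,-1],[0,0,0,0,0,2,-0.4],[0,0,0,0,0,1,0.2],[0,0,0,0,0,1,0.6],[0,0,0,0,0,1,1],[0,0,0,0,0,1,1],[0,0,0,0,0,1,1]]' 30; python3 go.py .53 .3575 .059 -5.7
```

```text
t: 12.17
tool_pos: [0.5314, 0.3574, 0.2275]
tool_rot: [-3.136, 0.161, -0.005]
contact_force: [-2.7, -2.1, 5.8]
opening: 0.044
t 12.17 pos [0.5314 0.3574 0.2275] open 0.044 F [-2.7 -2.1  5.8]
R [[0.995, -0.102, 0.003], [-0.102, -0.995, 0.001], [0.003, -0.001, -1.0]] q [ 4.760e-01  2.520e-01  1.703e+00 -1.000e-03  1.183e+00  2.150e+00]
[-0.001, -0.003, -0.003, -1.4, 0.0, -4.5]
```

```bash
python3 -m crank '[[0,0,0,0,0,-6,1],[0,0,0,0,0,-8,1],[0,0,0,-15,0,0,1],[0,0,0,-20,0,0,1],[0,0,0,-15,0,1,1]]' 40; python3 go.py .472 .3619 .0545 -5.7
```

```text
t: 12.58
tool_pos: [0.4831, 0.3625, 0.2432]
tool_rot: [-3.133, 0.166, -0.012]
contact_force: [-0.9, 0.6, -0.4]
opening: 0.0433
t 12.58 pos [0.4831 0.3625 0.2432] open 0.0433 F [-0.9  0.6 -0.4]
R [[0.994, -0.105, 0.008], [-0.106, -0.994, 0.004], [0.007, -0.005, -1.0]] q [ 0.521  0.152  1.789 -0.     1.191  2.197]
[-0.005, -0.007, -0.006, -11.1, 1.9, 15.6]
```

```bash
python3 -m crank '[[-0.005,-0.007,-0.006,-11,2,5,1],[0,0,0,0,0,5,1]]'; python3 go.py .472 .3619 .0545 -5.7
python3 - <<'E'
from d import *
p=snap('side','x.png'); cv2.imwrite('pics/d12.png',crop(p,140,280,240,380,4))
E
```

```text
t: 12.75
tool_pos: [0.4697, 0.3623, 0.234]
tool_rot: [-3.137, 0.153, -0.002]
contact_force: [0.5, 0.6, -2.0]
opening: 0.0433
t 12.75 pos [0.4697 0.3623 0.234 ] open 0.0433 F [ 0.5  0.6 -2. ]
R [[0.995, -0.097, 0.001], [-0.097, -0.995, 0.001], [0.001, -0.001, -1.0]] q [0.532 0.142 1.818 0.    1.18  2.2  ]
[-0.001, -0.001, 0.002, 2.3, 0.2, 6.5]
```

View pics/d12.png

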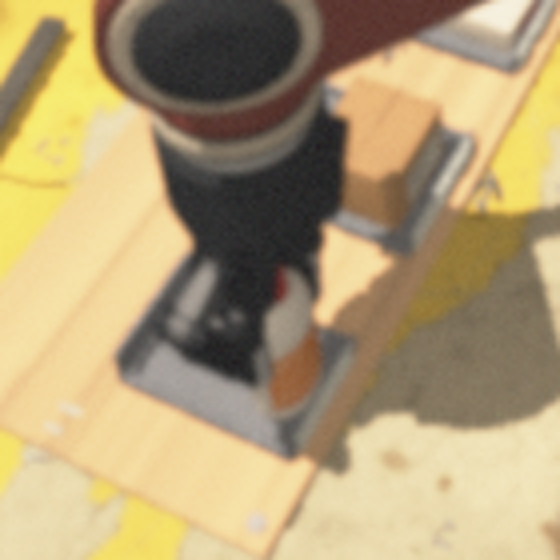

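```bash
python3 -m crank '[[0,0,0,2.5,0,5,1],[0,0,0,0,0,3,1]]'; python3 go.py .472 .3619 .0545 -5.7
```

```text
t: 12.97
tool_pos: [0.4744, 0.3622, 0.2274]
tool_rot: [-3.137, 0.153, -0.007]
contact_force: [-5.4, -6.5, 21.9]
opening: 0.0431
t 12.97 pos [0.4744 0.3622 0.2274] open 0.0431 F [-5.4 -6.5 21.9]
R [[0.995, -0.097, 0.004], [-0.097, -0.995, 0.001], [0.004, -0.001, -1.0]] q [ 5.280e-01  1.580e-01  1.812e+00 -2.000e-03  1.167e+00  2.196e+00]
[-0.001, -0.004, 0.002, -2.4, 0.5, -0.1]
```

Seated. I'll release and rise.

```bash
python3 -m crank '[[0,0,0,0,0,-2,0.5],[0,0,0,0,0,-1,0],[0,0,0,0,0,-1,-0.5],[0,0,0,0,0,-1,-1],[0,0,0,0,0,-20,-1],[0,0,0,0,0,-35,-1],[0,0,0,0,0,-40,-1],[0,0,0,0,0,-40,-1]]'; python3 go.py .45 .0 .15 -5.7
python3 - <<'E'
from d import *
out=[]
p=snap('side','x.png');im=crop(p,140,280,220,380,4)
for o,l,w in (((.4505,.364),.1,.066),((.437,.225),.148,.084)):
    c=np.array(o)+l/2*np.array([.995,-.1]); box(p,im,4,140,220,c,-.1,l,w,.011,.018)
cv2.imwrite('pics/d13.png',cv2.resize(im,None,fx=.9,fy=.9))
E
```

```text
t: 13.63
tool_pos: [0.4753, 0.3595, 0.3574]
tool_rot: [3.125, -0.158, -0.024]
contact_force: [1.0, -0.1, -0.2]
opening: 0.0857
t 13.63 pos [0.4753 0.3595 0.3574] open 0.0857 F [ 1.  -0.1 -0.2]
R [[0.995, -0.101, -0.016], [-0.101, -0.995, -0.012], [-0.015, 0.013, -1.0]] q [ 5.230e-01  2.300e-02  1.724e+00 -2.000e-03  1.415e+00  2.195e+00]
[0.001, 0.001, -0.0, 1.2, 36.0, 3.9]
[0.001, 0.001, -0.0, 1.1, 36.0, 3.9]
[0.001, 0.001, -0.0, 1.1, 36.0, 3.8]
[0.001, 0.001, -0.0, 1.1, 36.0, 3.8]
[0.001, 0.001, -0.0, 1.1, 36.0, 3.7]
[0.001, 0.001, -0.0, 1.1, 36.0, 3.7]
[0.001, 0.001, -0.0, 1.1, 36.0, 3.6]
[0.001, 0.001, -0.0, 1.1, 36.0, 3.6]
[0.001, 0.001, -0.0, 1.1, 36.0, 3.5]
[0.001, 0.001, -0.0, 1.1, 36.0, 3.5]
```

View pics/d13.png

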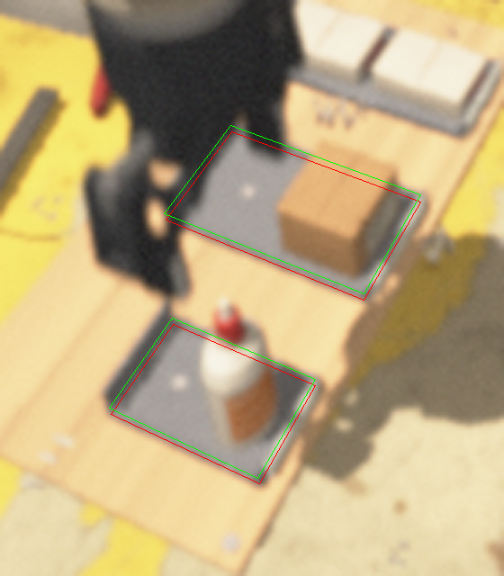

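```bash
python3 -m crank '[[0,0,0,1,36,0,-1],[0,0,0,1,36,0,-1],[0,0,0,1,36,0,-1],[0,0,0,1,36,0,-1],[0,0,0,1,36,0,-1],[0,0,0,1,36,0,-1],[0,0,0,1,36,0,-1],[0,0,0,1,36,0,-1]]'; python3 go.py .557 -.275 .15 -28.5 | cut -c1-150
python3 - <<'E'
from d import *
for n in('side','top'):
    p=snap(n,n+'5.png')
    for q in ['glue_old_c','carton_old_c','blades_old_c','blades_new_c','carton_new_c']:
        for d in spotter.mark_of(q,p): print(n,q,np.round(d['centre'],4),round(d['confidence'],2))
E
```

```text
t: 14.35
tool_pos: [0.4586, 0.0687, 0.3757]
tool_rot: [-3.132, 0.139, -0.027]
contact_force: [-0.4, -0.2, 0.0]
opening: 0.0855
t 14.35 pos [0.4586 0.0687 0.3757] open 0.0855 F [-0.4 -0.2  0. ]
R [[0.996, -0.088, 0.018], [-0.088, -0.996, 0.005], [0.017, -0.007, -1.0]] q [-0.013 -0.337  2.012  0.006  1.449  1.645]
[-0.001, -0.002, 0.041, 12.8, 33.4, 5.3]
[-0.001, -0.002, 0.041, 14.1, 32.8, 5.3]
[-0.001, -0.002, 0.041, 15.5, 32.2, 5.3]
[-0.001, -0.002, 0.041, 16.8, 31.6, 5.3]
[-0.001, -0.002, 0.041, 18.1, 30.9, 5.3]
[-0.001, -0.002, 0.041, 19.3, 30.1, 5.3]
[-0.001, -0.002, 0.041, 20.5, 29.3, 5.3]
[-0.001, -0.002, 0.041, 21.7, 28.4, 5.3]
[-0.001, -0.002, 0.041, 22.9, 27.5, 5.3]
[-0.001, -0.002, 0.041, 24.0, 26.5, 5.3]
side glue_old_c [0.476  0.3599 0.0708] 0.74
side glue_old_c [ 0.5581 -0.2764  0.0232] 0.38
side carton_old_c [0.4733 0.222  0.0301] 0.91
side blades_old_c [0.462  0.0818 0.0238] 0.82
side blades_new_c [0.5303 0.0683 0.0234] 0.69
side carton_new_c [ 0.5549 -0.2772  0.0197] 0.56
top glue_old_c [0.4781 0.3665 0.0691] 0.59
top carton_old_c [0.4765 0.2222 0.0334] 0.54
top carton_old_c [0.4758 0.365  0.0683] 0.43
top carton_old_c [0.4539 0.3615 0.0095] 0.19
top blades_old_c [ 0.4193 -0.2918  0.0564] 0.7
top blades_old_c [0.4652 0.0786 0.0207] 0.55
top blades_new_c [0.4657 0.0775 0.0183] 0.57
```

```bash
python3 -m crank '[[0,0,0.041,13,33.5,4,-1],[0,0,0.041,14,33,4,-1],[0,0,0.041,15.5,32,4,-1],[0,0,0.041,17,31.5,4,-1],[0,0,0.041,18,31,4,-1],[0,0,0.041,19.5,30,4,-1],[0,0,0.041,20.5,29.5,4,-1],[0,0,0.041,21.5,28.5,4,-1]]'; python3 go.py .557 -.275 .1 -28.5
```

```text
t: 15.62
tool_pos: [0.5428, -0.2051, 0.3435]
tool_rot: [-3.064, 0.635, -0.031]
contact_force: [1.3, 0.5, 0.3]
opening: 0.0857
t 15.62 pos [ 0.5428 -0.2051  0.3435] open 0.0857 F [1.3 0.5 0.3]
R [[0.917, -0.398, 0.022], [-0.398, -0.917, 0.008], [0.017, -0.016, -1.0]] q [-0.493 -0.012  1.782  0.018  1.356  1.483]
[-0.006, -0.005, 0.029, 13.2, 19.9, 23.4]
[-0.006, -0.005, 0.029, 13.9, 19.3, 23.5]
[-0.006, -0.005, 0.029, 14.6, 18.8, 23.5]
```

```bash
python3 -m crank '[[-0.006,-0.005,0.029,13,20,18,-1],[-0.006,-0.005,0.029,14,19,18,-1],[-0.006,-0.005,0.029,14,19,18,-1],[0,0,0,0,0,0,-1]]'; python3 go.py .557 -.275 .013 -28.5
python3 - <<'E'
from d import *
o,R=st()
p=snap('side','x.png'); im=crop(p,220,320,100,200,5)
for z in (.046,0):
    X=np.array([.557,-.275,z])
    cv2.circle(im,tuple(int(v) for v in (proj(p,X)[0]-[220,100])*5),3,(255,0,0),-1)
for k in (.04,-.04): cv2.circle(im,tuple(int(v) for v in (proj(p,np.array(o['tool_pos'])+R@[0,k,.16])[0]-[220,100])*5),3,(0,255,0),-1)
cv2.imwrite('pics/d14.png',im)
E
```

```text
t: 15.95
tool_pos: [0.5588, -0.2835, 0.2876]
tool_rot: [3.038, -0.784, 0.006]
contact_force: [-0.9, -0.2, -1.0]
opening: 0.0851
t 15.95 pos [ 0.5588 -0.2835  0.2876] open 0.0851 F [-0.9 -0.2 -1. ]
R [[0.875, -0.484, 0.003], [-0.484, -0.875, -0.005], [0.005, 0.003, -1.0]] q [-0.588  0.152  1.708 -0.003  1.276  1.489]
[0.001, -0.002, -0.003, -2.1, -2.3, 33.8]
[0.001, -0.002, -0.003, -2.0, -2.3, 33.9]
[0.001, -0.002, -0.003, -1.9, -2.2, 33.9]
t 15.95 pos [ 0.5588 -0.2835  0.2876] open 0.0851 F [-0.9 -0.2 -1. ]
R [[0.875, -0.484, 0.003], [-0.484, -0.875, -0.005], [0.005, 0.003, -1.0]] q [-0.588  0.152  1.708 -0.003  1.276  1.489]
```

View pics/d14.png

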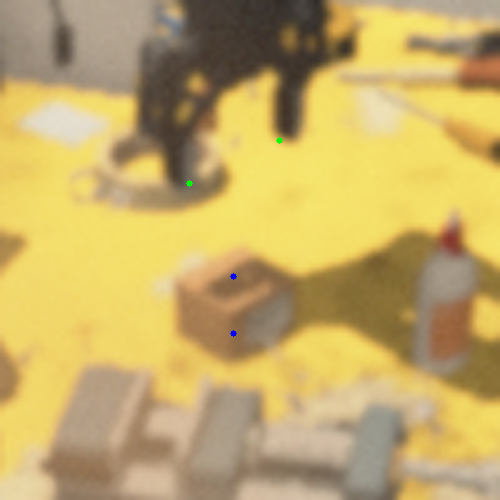

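```bash
python3 -m crank '[[0,0,0,-6,-6,25,-1],[0,0,0,0,0,20,-1],[0,0,0,0,0,10,-1]]'; python3 go.py .557 -.276 .0125 -28.5
```

```text
t: 16.25
tool_pos: [0.5597, -0.2737, 0.2382]
tool_rot: [3.038, -0.778, 0.023]
contact_force: [0.7, 1.7, -0.0]
opening: 0.0853
t 16.25 pos [ 0.5597 -0.2737  0.2382] open 0.0853 F [ 0.7  1.7 -0. ]
R [[0.877, -0.481, 0.013], [-0.481, -0.877, -0.009], [0.015, 0.001, -1.0]] q [-0.574  0.199  1.746 -0.     1.182  1.498]
[0.001, -0.008, -0.002, -1.1, 1.6, 26.3]
[0.001, -0.008, -0.002, -0.9, 1.7, 26.3]
```

```bash
python3 -m crank '[[0,-0.015,0,-3,3,25,-1],[0,-0.002,0,0,0,22,-1]]'; python3 go.py .557 -.276 .0125 -28.5
```

```text
t: 16.42
tool_pos: [0.5582, -0.2738, 0.1945]
tool_rot: [3.042, -0.773, 0.008]
contact_force: [-0.7, -0.5, -0.1]
opening: 0.0856
t 16.42 pos [ 0.5582 -0.2738  0.1945] open 0.0856 F [-0.7 -0.5 -0.1]
R [[0.879, -0.477, 0.004], [-0.477, -0.879, -0.004], [0.005, 0.001, -1.0]] q [-5.760e-01  2.560e-01  1.761e+00 -1.000e-03  1.118e+00  1.494e+00]
[0.001, -0.005, -0.0, -0.0, 2.5, 9.0]
```

```bash
python3 -m crank '[[0,-0.005,0,0,2.5,9,-1],[0,0,0,0,0,2,0],[0,0,0,0,0,0,0.5],[0,0,0,0,0,0,1],[0,0,0,0,0,0,1]]' 40; python3 go.py .557 -.276 .0125 -28.5
```

```text
t: 16.83
tool_pos: [0.5573, -0.2733, 0.1829]
tool_rot: [3.046, -0.767, -0.005]
contact_force: [-0.1, 0.2, -2.1]
opening: 0.0635
t 16.83 pos [ 0.5573 -0.2733  0.1829] open 0.0635 F [-0.1  0.2 -2.1]
R [[0.881, -0.474, -0.003], [-0.474, -0.881, 0.001], [-0.003, 0.001, -1.0]] q [-5.750e-01  2.730e-01  1.764e+00 -1.000e-03  1.107e+00  1.489e+00]
[0.001, 0.003, 0.004, 1.0, 2.6, -2.6]
```

```bash
python3 -m crank '[[0,0,0,0,0,-25,1],[0,0,0,0,0,-40,1],[0,0,0,0,0,-40,1],[0,0,0,0,0,-25,1]]'; python3 go.py .5415 .2145 .155 -5.7
```

```text
t: 17.17
tool_pos: [0.5555, -0.2714, 0.3105]
tool_rot: [-3.041, 0.765, 0.027]
contact_force: [1.2, -1.0, -1.4]
opening: 0.0633
t 17.17 pos [ 0.5555 -0.2714  0.3105] open 0.0633 F [ 1.2 -1.  -1.4]
R [[0.881, -0.473, -0.016], [-0.473, -0.881, 0.01], [-0.018, -0.001, -1.0]] q [-0.575  0.115  1.708 -0.     1.337  1.489]
[-0.0, 0.001, -0.03, -18.7, -32.4, -1.0]
[-0.0, 0.001, -0.03, -17.7, -33.0, -1.0]
[-0.0, 0.001, -0.03, -16.7, -33.5, -1.0]
[-0.0, 0.001, -0.03, -15.6, -34.0, -1.1]
[-0.0, 0.001, -0.03, -14.6, -34.4, -1.1]
[-0.0, 0.001, -0.03, -13.6, -34.9, -1.1]
[-0.0, 0.001, -0.03, -12.5, -35.2, -1.2]
[-0.0, 0.001, -0.03, -11.4, -35.6, -1.2]
[-0.0, 0.001, -0.03, -10.3, -35.9, -1.2]
[-0.0, 0.001, -0.03, -9.2, -36.2, -1.2]
[-0.0, 0.001, -0.03, -8.1, -36.5, -1.3]
[-0.0, 0.001, -0.03, -7.0, -36.7, -1.3]
[-0.0, 0.001, -0.03, -5.9, -36.9, -1.3]
```

```bash
python3 -m crank '[[0,0,-0.03,-19,-32.5,-1,1],[0,0,-0.03,-18,-33,-1,1],[0,0,-0.03,-17,-33.5,-1,1],[0,0,-0.03,-15.5,-34,-1,1],[0,0,-0.03,-14.5,-34.5,-1,1],[0,0,-0.03,-13.5,-35,-1,1],[0,0,-0.03,-12.5,-35,-1,1],[0,0,-0.03,-11.5,-35.5,-1,1]]'; python3 go.py .5415 .2145 .13 -5.7
```

```text
t: 17.83
tool_pos: [0.548, 0.0318, 0.3413]
tool_rot: [3.113, -0.4, 0.032]
contact_force: [1.0, 0.9, -1.9]
opening: 0.0636
t 17.83 pos [0.548  0.0318 0.3413] open 0.0636 F [ 1.   0.9 -1.9]
R [[0.967, -0.253, 0.02], [-0.252, -0.968, -0.005], [0.02, 0.0, -1.0]] q [-0.077 -0.086  1.858 -0.004  1.35   1.75 ]
[0.0, -0.004, -0.031, -10.6, -35.0, 7.4]
[0.0, -0.004, -0.031, -9.5, -35.3, 7.5]
[0.0, -0.004, -0.031, -8.4, -35.6, 7.5]
[0.0, -0.004, -0.031, -7.2, -35.9, 7.6]
[0.0, -0.004, -0.031, -6.1, -36.1, 7.6]
```

```bash
python3 -m crank '[[0,-0.004,-0.031,-10.5,-35,7,1],[0,-0.004,-0.031,-9.5,-35,7,1],[0,-0.004,-0.031,-8.5,-35.5,7,1],[0,-0.004,-0.031,-7,-36,7,1],[0,-0.004,-0.031,-6,-31,7,1],[0,0,0,0,0,0,1]]'; python3 go.py .5415 .2145 .05 -5.7
```

```text
t: 18.33
tool_pos: [0.5375, 0.224, 0.3132]
tool_rot: [-3.134, 0.133, -0.021]
contact_force: [-1.3, 0.1, -1.4]
opening: 0.0634
t 18.33 pos [0.5375 0.224  0.3132] open 0.0634 F [-1.3  0.1 -1.4]
R [[0.996, -0.085, 0.014], [-0.085, -0.996, 0.004], [0.013, -0.005, -1.0]] q [0.267 0.022 1.801 0.    1.304 1.923]
[-0.002, -0.004, 0.005, 1.2, 3.2, 30.1]
[-0.002, -0.004, 0.005, 1.3, 3.1, 30.1]
[-0.002, -0.004, 0.005, 1.5, 3.1, 30.1]
```

```bash
python3 -m crank '[[0,-0.01,0.008,2,6,28,1],[0,-0.003,0.006,1,2,28,1],[0,0,0,0,0,15,1]]'; python3 go.py .5415 .2145 .021 -5.7
```

```text
t: 18.58
tool_pos: [0.5424, 0.2202, 0.2491]
tool_rot: [-3.128, 0.145, -0.024]
contact_force: [-0.2, -0.5, -2.2]
opening: 0.0638
t 18.58 pos [0.5424 0.2202 0.2491] open 0.0638 F [-0.2 -0.5 -2.2]
R [[0.996, -0.092, 0.016], [-0.093, -0.996, 0.009], [0.015, -0.011, -1.0]] q [0.258 0.101 1.834 0.005 1.188 1.919]
[-0.005, -0.007, 0.003, -0.6, 3.2, 27.5]
[-0.005, -0.007, 0.003, -0.4, 3.0, 27.5]
```

```bash
python3 -m crank '[[-0.008,-0.01,0.004,-2,6,25,1],[0,-0.003,0,0,0,15,1]]'; python3 go.py .5415 .2145 .021 -5.7
python3 - <<'E'
from d import *
p=snap('side','x.png'); cv2.imwrite('pics/d15.png',crop(p,160,280,200,320,5))
E
```

```text
t: 18.75
tool_pos: [0.5406, 0.2146, 0.2093]
tool_rot: [-3.135, 0.151, -0.007]
contact_force: [0.3, 0.3, -2.9]
opening: 0.0634
t 18.75 pos [0.5406 0.2146 0.2093] open 0.0634 F [ 0.3  0.3 -2.9]
R [[0.995, -0.096, 0.005], [-0.096, -0.995, 0.003], [0.004, -0.004, -1.0]] q [0.25  0.15  1.856 0.002 1.13  1.916]
[-0.004, -0.004, 0.003, 0.8, 0.0, 15.3]
```

View pics/d15.png

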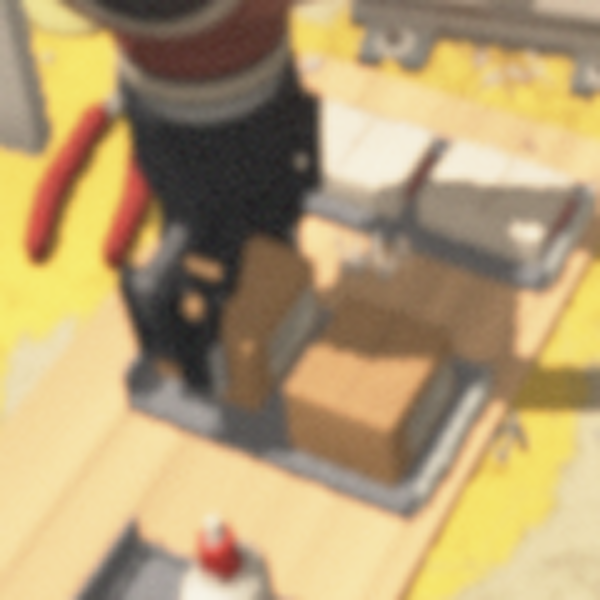

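```bash
python3 -m crank '[[-0.004,-0.004,0.003,1,0,10,1],[0,0,0,0,0,6,1]]'; python3 go.py .5415 .2145 .021 -5.7
```

```text
t: 18.97
tool_pos: [0.5418, 0.2142, 0.1923]
tool_rot: [3.137, -0.158, 0.0]
contact_force: [-0.5, 0.4, -3.4]
opening: 0.0634
t 18.97 pos [0.5418 0.2142 0.1923] open 0.0634 F [-0.5  0.4 -3.4]
R [[0.995, -0.1, 0.0], [-0.1, -0.995, -0.0], [0.0, 0.0, -1.0]] q [ 0.249  0.179  1.858 -0.     1.105  1.92 ]
[0.0, -0.0, -0.001, -0.3, -0.3, -1.7]
```

```bash
python3 -m crank '[[0,0,0,0,0,2.5,1]]'; python3 go.py .5415 .2145 .021 -5.7 | head -1;  python3 -m crank '[[0,0,0,0,0,2,1]]'
```

```text
t: 19.05
tool_pos: [0.5425, 0.2143, 0.1917]
tool_rot: [3.137, -0.158, -0.001]
contact_force: [-10.8, -2.0, 23.5]
opening: 0.0634
t 19.05 pos [0.5425 0.2143 0.1917] open 0.0634 F [-10.8  -2.   23.5]
t: 19.13
tool_pos: [0.5432, 0.2144, 0.1919]
tool_rot: [3.137, -0.158, 0.0]
contact_force: [-2.5, -1.0, 2.8]
opening: 0.0636
```

Seated (contact at 0.1917). Release.

```bash
python3 -m crank '[[0,0,0,0,0,-1,0.5],[0,0,0,0,0,-1,0],[0,0,0,0,0,-2,-0.5],[0,0,0,0,0,-3,-1],[0,0,0,0,0,-20,-1],[0,0,0,0,0,-40,-1],[0,0,0,0,0,-40,-1],[0,0,0,0,0,-40,-1]]'; python3 -m crank '[[0,0,0,0,0,-20,-1],[0,0,0,0,0,0,-1]]'; python3 go.py .416 -.290 .17 0
python3 - <<'E'
from d import *
p=snap('side','x.png'); cv2.imwrite('pics/d16.png',crop(p,140,280,200,340,4))
E
```

```text
t: 19.8
tool_pos: [0.5415, 0.2137, 0.3386]
tool_rot: [3.134, -0.159, -0.016]
contact_force: [1.3, 0.6, 0.5]
opening: 0.0856
t: 19.97
tool_pos: [0.5437, 0.2144, 0.3727]
tool_rot: [-3.135, 0.159, -0.014]
contact_force: [-0.3, 1.0, -0.2]
opening: 0.0855
t 19.97 pos [0.5437 0.2144 0.3727] open 0.0855 F [-0.3  1.  -0.2]
R [[0.995, -0.101, 0.009], [-0.101, -0.995, 0.002], [0.009, -0.003, -1.0]] q [ 0.248 -0.024  1.744 -0.     1.412  1.92 ]
[-0.0, -0.001, -0.007, -5.5, 36.8, 2.0]
[-0.0, -0.001, -0.007, -5.7, 36.7, 2.0]
[-0.0, -0.001, -0.007, -6.0, 36.7, 2.0]
[-0.0, -0.001, -0.007, -6.2, 36.6, 2.0]
[-0.0, -0.001, -0.007, -6.5, 36.6, 2.0]
[-0.0, -0.001, -0.007, -6.8, 36.5, 2.0]
[-0.0, -0.001, -0.007, -7.0, 36.5, 2.0]
[-0.0, -0.001, -0.007, -7.3, 36.4, 2.0]
[-0.0, -0.001, -0.007, -7.6, 36.4, 2.1]
[-0.0, -0.001, -0.007, -7.8, 36.3, 2.1]
[-0.0, -0.001, -0.007, -8.1, 36.3, 2.1]
[-0.0, -0.001, -0.007, -8.3, 36.2, 2.1]
[-0.0, -0.001, -0.007, -8.6, 36.2, 2.1]
[-0.0, -0.001, -0.007, -8.9, 36.1, 2.1]
```

View pics/d16.png

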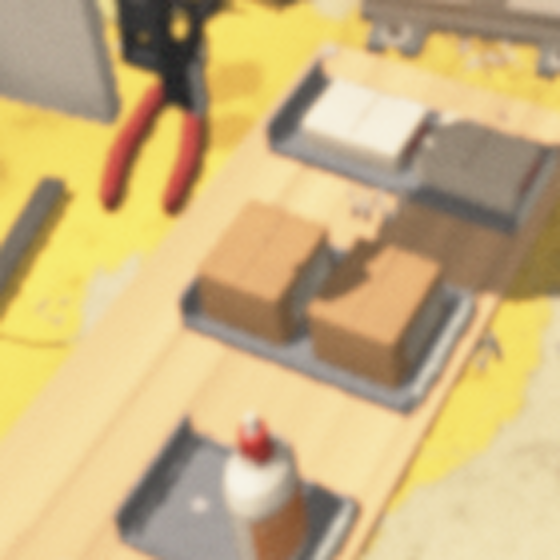

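Both cartons sit squarely in their lane with a small gap between them. I'll fetch the new bottle next.

```bash
python3 -m crank '[[0,0,-0.007,-5.5,36.5,0,-1],[0,0,-0.007,-6,36.5,0,-1],[0,0,-0.007,-6,36.5,0,-1],[0,0,-0.007,-6,36.5,0,-1],[0,0,-0.007,-6.5,36.5,0,-1],[0,0,-0.007,-7,36.5,0,-1],[0,0,-0.007,-7,36.5,0,-1],[0,0,-0.007,-7.5,36.5,0,-1]]'; python3 go.py .416 -.290 .16 0
```

```text
t: 20.68
tool_pos: [0.4664, -0.0777, 0.3579]
tool_rot: [-3.136, 0.044, 0.005]
contact_force: [0.6, 0.1, 0.2]
opening: 0.0852
t 20.68 pos [ 0.4664 -0.0777  0.3579] open 0.0852 F [0.6 0.1 0.2]
R [[1.0, -0.028, -0.003], [-0.028, -1.0, 0.006], [-0.003, -0.006, -1.0]] q [-0.324 -0.291  2.006  0.004  1.431  1.275]
[-0.001, 0.001, -0.005, -7.4, 35.6, 4.0]
[-0.001, 0.001, -0.005, -7.6, 35.6, 4.0]
[-0.001, 0.001, -0.005, -7.7, 35.6, 4.0]
[-0.001, 0.001, -0.005, -7.9, 35.5, 4.1]
[-0.001, 0.001, -0.005, -8.1, 35.5, 4.1]
[-0.001, 0.001, -0.005, -8.2, 35.4, 4.1]
```

```bash
python3 -m crank '[[0,0,-0.005,-7.5,35.5,2,-1],[0,0,-0.005,-7.5,35.5,2,-1],[0,0,-0.005,-7.5,35.5,2,-1],[0,0,-0.005,-8,35.5,2,-1],[0,0,-0.005,-8,35.5,2,-1],[0,0,-0.005,-8,30,2,-1],[0,0,0,0,0,0,-1]]'; python3 go.py .416 -.290 .12 0
python3 - <<'E'
from d import *
o,R=st()
for n,w in (('side',(260,360,100,200)),):
  p=snap(n,'x.png'); im=crop(p,*w,5)
  for z in (.116,.065,0):
    X=np.array([.416,-.290,z])
    cv2.circle(im,tuple(int(v) for v in (proj(p,X)[0]-[w[0],w[2]])*5),3,(255,0,0),-1)
    X=np.array(o['tool_pos']);X[2]=z
    cv2.circle(im,tuple(int(v) for v in (proj(p,X)[0]-[w[0],w[2]])*5),3,(0,255,0),-1)
  cv2.imwrite('pics/d17.png',im)
  for d in spotter.mark_of('glue_new_c',p): print(d['centre'],d['confidence'])
E
```

```text
t: 21.27
tool_pos: [0.4069, -0.2968, 0.3303]
tool_rot: [-3.128, 0.005, 0.026]
contact_force: [0.5, 0.2, 0.7]
opening: 0.0852
t 21.27 pos [ 0.4069 -0.2968  0.3303] open 0.0852 F [0.5 0.2 0.7]
R [[1.0, -0.003, -0.017], [-0.003, -1.0, 0.014], [-0.017, -0.014, -1.0]] q [-0.778 -0.179  1.961 -0.002  1.381  0.797]
[-0.007, 0.008, -0.002, 4.9, -3.2, 18.6]
[-0.007, 0.008, -0.002, 4.7, -3.3, 18.6]
t 21.27 pos [ 0.4069 -0.2968  0.3303] open 0.0852 F [0.5 0.2 0.7]
R [[1.0, -0.003, -0.017], [-0.003, -1.0, 0.014], [-0.017, -0.014, -1.0]] q [-0.778 -0.179  1.961 -0.002  1.381  0.797]
[0.4165, -0.2953, 0.0588] 0.71
[0.4233, 0.083, 0.0103] 0.59
```

View pics/d17.png

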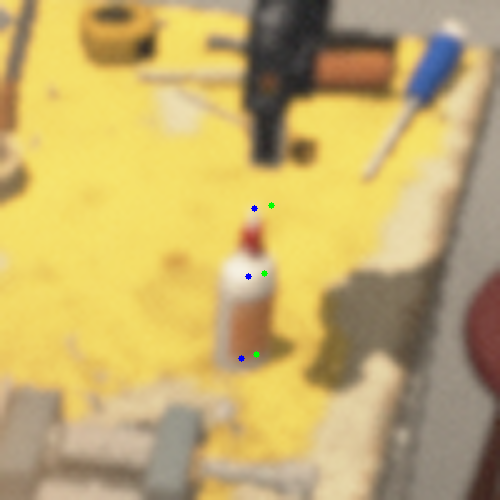

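```bash
python3 -m crank '[[-0.014,0.016,0,9,-6,20,-1],[0,0,0,0,0,20,-1],[0,0,0,0,0,10,-1]]'; python3 go.py .416 -.291 .048 0
```

```text
t: 21.62
tool_pos: [0.418, -0.2854, 0.2798]
tool_rot: [-3.141, -0.0, -0.006]
contact_force: [-0.5, 0.6, -0.2]
opening: 0.0856
t 21.62 pos [ 0.418  -0.2854  0.2798] open 0.0856 F [-0.5  0.6 -0.2]
R [[1.0, 0.0, 0.004], [0.0, -1.0, 0.0], [0.004, -0.0, -1.0]] q [-0.747 -0.123  2.     0.003  1.262  0.823]
[-0.0, -0.002, 0.0, -1.1, 2.8, 29.4]
[-0.0, -0.002, 0.0, -1.0, 2.8, 29.4]
```

```bash
python3 -m crank '[[0,-0.004,0,-2,6,25,-1],[0,0,0,0,0,15,-1]]'; python3 go.py .416 -.291 .047 0
```

```text
t: 21.78
tool_pos: [0.4172, -0.2889, 0.2386]
tool_rot: [3.142, 0.007, 0.002]
contact_force: [-0.1, 0.3, -0.8]
opening: 0.0854
t 21.78 pos [ 0.4172 -0.2889  0.2386] open 0.0854 F [-0.1  0.3 -0.8]
R [[1.0, 0.005, 0.001], [0.005, -1.0, -0.0], [0.001, 0.0, -1.0]] q [-7.530e-01 -6.300e-02  2.021e+00  1.000e-03  1.183e+00  8.130e-01]
[0.0, -0.001, 0.005, -1.2, 2.1, 18.6]
```

```bash
python3 -m crank '[[0,-0.002,0.005,-2,2,13,-1],[0,0,0,0,0,6,-1]]'; python3 -m crank '[[0,0,0,0,0,2,-0.3],[0,0,0,0,0,1,0.2],[0,0,0,0,0,1,0.6],[0,0,0,0,0,1,1],[0,0,0,0,0,1,1],[0,0,0,0,0,0,1]]' 40; python3 go.py .416 -.291 .047 0
```

```text
t: 21.95
tool_pos: [0.415, -0.2877, 0.2156]
tool_rot: [-3.137, -0.004, 0.007]
contact_force: [-1.7, 1.0, 0.0]
opening: 0.0853
t: 22.45
tool_pos: [0.4193, -0.2866, 0.2158]
tool_rot: [3.138, 0.014, 0.004]
contact_force: [-0.0, 0.2, -1.5]
opening: 0.0421
t 22.45 pos [ 0.4193 -0.2866  0.2158] open 0.0421 F [-0.   0.2 -1.5]
R [[1.0, 0.009, 0.002], [0.009, -1.0, -0.003], [0.002, 0.003, -1.0]] q [-7.460e-01 -2.700e-02  2.030e+00 -1.000e-03  1.135e+00  8.160e-01]
[0.003, -0.002, 0.009, -3.3, 4.4, -4.2]
```

```bash
python3 -m crank '[[0,0,0,0,0,-25,1],[0,0,0,0,0,-40,1],[0,0,0,0,0,-40,1],[0,0,0,0,0,-35,1],[0,0,0,0,0,0,1]]' 40
python3 - <<'E'
from d import *
o,R=st()
p=snap('side','x.png'); cv2.imwrite('pics/d18.png',crop(p,260,360,60,180,5))
E
python3 go.py .52 .357 .185 -5.7
```

```text
t: 22.87
tool_pos: [0.4175, -0.2826, 0.3538]
tool_rot: [-3.132, -0.017, 0.013]
contact_force: [1.3, 0.0, 0.5]
opening: 0.0418
t 22.87 pos [ 0.4175 -0.2826  0.3538] open 0.0418 F [1.3 0.  0.5]
R [[1.0, 0.011, -0.009], [0.011, -1.0, 0.01], [-0.008, -0.01, -1.0]] q [-7.430e-01 -2.020e-01  1.940e+00  1.000e-03  1.417e+00  8.160e-01]
t 22.92 pos [ 0.417  -0.2821  0.3505] open 0.0414 F [ 0.2  0.3 -0.9]
R [[1.0, 0.011, -0.012], [0.011, -1.0, 0.013], [-0.012, -0.013, -1.0]] q [-0.743 -0.2    1.944  0.002  1.415  0.816]
[-0.001, 0.001, 0.006, 6.1, -35.4, -0.0]
[-0.001, 0.001, 0.006, 5.9, -35.5, -0.0]
[-0.001, 0.001, 0.006, 5.7, -35.5, -0.1]
[-0.001, 0.001, 0.006, 5.5, -35.5, -0.1]
[-0.001, 0.001, 0.006, 5.2, -35.6, -0.1]
[-0.001, 0.001, 0.006, 5.0, -35.6, -0.1]
[-0.001, 0.001, 0.006, 4.8, -35.6, -0.2]
[-0.001, 0.001, 0.006, 4.6, -35.7, -0.2]
[-0.001, 0.001, 0.006, 4.4, -35.7, -0.2]
[-0.001, 0.001, 0.006, 4.1, -35.7, -0.2]
[-0.001, 0.001, 0.006, 3.9, -35.7, -0.2]
[-0.001, 0.001, 0.006, 3.7, -35.8, -0.3]
[-0.001, 0.001, 0.006, 3.5, -35.8, -0.3]
[-0.001, 0.001, 0.006, 3.3, -35.8, -0.3]
[-0.001, 0.001, 0.006, 3.1, -35.8, -0.3]
[-0.001, 0.001, 0.006, 2.8, -35.9, -0.3]
[-0.001, 0.001, 0.006, 2.6, -35.9, -0.4]
[-0.001, 0.001, 0.006, 2.4, -35.9, -0.4]
```

View pics/d18.png

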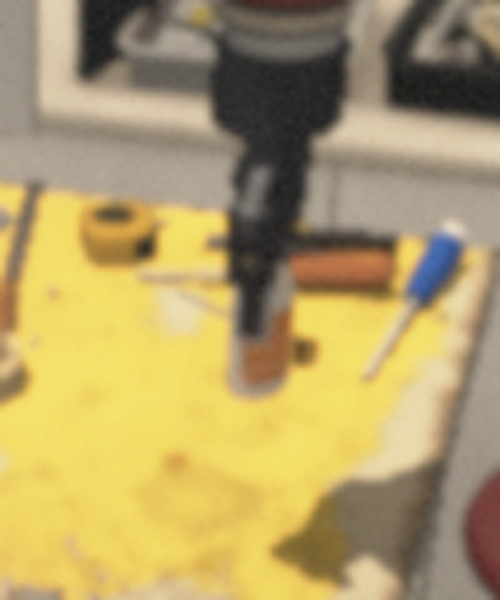

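```bash
python3 -m crank '[[0,0,0.006,6,-35,-1,1],[0,0,0.006,6,-35,-1,1],[0,0,0.006,6,-35,-1,1],[0,0,0.006,5.5,-35,-1,1],[0,0,0.006,5,-35,-1,1],[0,0,0.006,5,-35,-1,1],[0,0,0.006,5,-35,-1,1],[0,0,0.006,4.5,-35,-1,1]]'; python3 go.py .52 .357 .185 -5.7
```

```text
t: 23.58
tool_pos: [0.4604, 0.0058, 0.3467]
tool_rot: [-3.12, 0.081, 0.048]
contact_force: [0.7, 0.8, -1.8]
opening: 0.0418
t 23.58 pos [0.4604 0.0058 0.3467] open 0.0418 F [ 0.7  0.8 -1.8]
R [[0.998, -0.052, -0.03], [-0.052, -0.998, 0.021], [-0.031, -0.019, -0.999]] q [-0.153 -0.308  2.039  0.016  1.444  1.467]
[-0.002, 0.003, 0.005, 4.1, -35.4, -0.6]
[-0.002, 0.003, 0.005, 3.9, -35.4, -0.6]
[-0.002, 0.003, 0.005, 3.8, -35.4, -0.7]
[-0.002, 0.003, 0.005, 3.6, -35.5, -0.7]
[-0.002, 0.003, 0.005, 3.4, -35.5, -0.8]
[-0.002, 0.003, 0.005, 3.3, -35.5, -0.8]
[-0.002, 0.003, 0.005, 3.1, -35.5, -0.9]
[-0.002, 0.003, 0.005, 2.9, -35.5, -1.0]
[-0.002, 0.003, 0.005, 2.8, -35.5, -1.0]
[-0.002, 0.003, 0.005, 2.6, -35.5, -1.1]
```

```bash
python3 -m crank '[[-0.004,0.01,0.005,8,-35,-3,1],[-0.004,0.006,0.005,8,-35,-3,1],[-0.004,0.003,0.005,7,-35,-1,1],[-0.002,0.003,0.005,6,-35,-1,1],[0,0,0.005,5,-35,-1,1],[0,0,0.005,4,-35,-1,1],[0,0,0.005,3,-32,-1,1],[0,0,0,0,0,0,1]]'; python3 go.py .522 .357 .165 -5.7
```

```text
t: 24.25
tool_pos: [0.5109, 0.2637, 0.3383]
tool_rot: [-3.136, 0.127, 0.058]
contact_force: [0.9, 0.0, -0.5]
opening: 0.0419
t 24.25 pos [0.5109 0.2637 0.3383] open 0.0419 F [ 0.9  0.  -0.5]
R [[0.996, -0.081, -0.037], [-0.081, -0.997, 0.004], [-0.037, -0.001, -0.999]] q [ 0.344 -0.008  1.788  0.016  1.395  1.992]
[-0.0, 0.012, 0.006, 1.2, -31.3, 0.1]
[-0.0, 0.012, 0.006, 1.0, -31.3, 0.1]
[-0.0, 0.012, 0.006, 0.8, -31.3, 0.1]
```

```bash
python3 -m crank '[[0,0.015,0.006,6,-31,-5,1],[0,0.015,0.006,3,-31,-3,1],[0,0.008,0.006,3,-29,-1,1],[0,0,0,0,0,0,1]]'; python3 go.py .522 .357 .135 -5.7
```

```text
t: 24.58
tool_pos: [0.5276, 0.3573, 0.3339]
tool_rot: [3.13, -0.152, -0.022]
contact_force: [-0.1, -0.7, -0.5]
opening: 0.0418
t 24.58 pos [0.5276 0.3573 0.3339] open 0.0418 F [-0.1 -0.7 -0.5]
R [[0.995, -0.097, -0.015], [-0.097, -0.995, -0.008], [-0.014, 0.009, -1.0]] q [0.478 0.136 1.644 0.    1.378 2.147]
[0.009, 0.014, 0.002, -5.2, 0.6, 25.9]
```

```bash
python3 -m crank '[[0.008,0.012,0.002,-5,0.5,25,1],[0,0,0,0,0,25,1],[0,0,0,0,0,10,1]]'; python3 go.py .522 .357 .054 -5.7
python3 - <<'E'
from d import *
p=snap('side','x.png'); cv2.imwrite('pics/d19.png',crop(p,140,280,220,360,4))
E
```

```text
t: 24.83
tool_pos: [0.5209, 0.3581, 0.2697]
tool_rot: [3.136, -0.15, -0.005]
contact_force: [-0.5, -0.4, -1.7]
opening: 0.042
t 24.83 pos [0.5209 0.3581 0.2697] open 0.042 F [-0.5 -0.4 -1.7]
R [[0.995, -0.096, -0.003], [-0.096, -0.995, -0.002], [-0.003, 0.002, -1.0]] q [ 0.485  0.185  1.703 -0.     1.257  2.151]
[0.001, 0.002, 0.002, 0.6, 0.4, 21.3]
[0.001, 0.002, 0.002, 0.6, 0.5, 21.3]
```

View pics/d19.png

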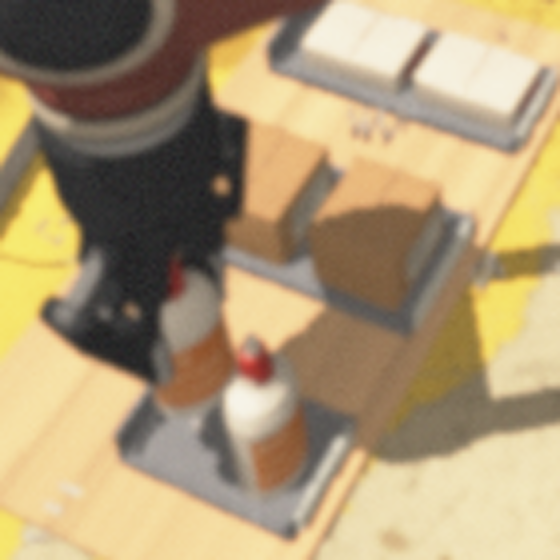

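```bash
python3 -m crank '[[0,0,0,5,1,18,1],[0,0,0,0,0,12,1]]'; python3 go.py .527 .357 .055 -5.7
```

```text
t: 25.05
tool_pos: [0.5248, 0.3551, 0.237]
tool_rot: [3.134, -0.151, -0.011]
contact_force: [-0.2, -0.3, -2.2]
opening: 0.0419
t 25.05 pos [0.5248 0.3551 0.237 ] open 0.0419 F [-0.2 -0.3 -2.2]
R [[0.995, -0.096, -0.007], [-0.096, -0.995, -0.004], [-0.007, 0.005, -1.0]] q [ 0.478  0.228  1.713 -0.     1.208  2.145]
[0.005, 0.007, 0.003, 2.0, -2.1, 9.0]
```

```bash
python3 -m crank '[[0.005,0.007,0.003,2,-2,7,1]]'; python3 go.py .527 .357 .055 -5.7; python3 -m crank '[[0,0,0,0,0,3,1]]'; python3 go.py .527 .357 .055 -5.7
```

```text
t: 25.13
tool_pos: [0.5266, 0.3562, 0.2284]
tool_rot: [3.137, -0.157, -0.003]
contact_force: [-0.2, 0.3, -1.0]
opening: 0.0416
t 25.13 pos [0.5266 0.3562 0.2284] open 0.0416 F [-0.2  0.3 -1. ]
R [[0.995, -0.1, -0.002], [-0.1, -0.995, -0.001], [-0.002, 0.001, -1.0]] q [0.478 0.242 1.714 0.    1.188 2.149]
[0.001, 0.002, -0.001, 0.3, -0.9, 0.4]
t: 25.22
tool_pos: [0.5272, 0.3561, 0.2264]
tool_rot: [3.137, -0.158, -0.002]
contact_force: [-4.0, -2.8, 17.9]
opening: 0.042
t 25.22 pos [0.5272 0.3561 0.2264] open 0.042 F [-4.  -2.8 17.9]
R [[0.995, -0.101, -0.002], [-0.101, -0.995, -0.0], [-0.001, 0.001, -1.0]] q [0.477 0.245 1.713 0.    1.185 2.149]
[0.001, 0.001, -0.001, -0.3, -0.9, -1.6]
```

```bash
python3 -m crank '[[0,0,0,0,0,-1.5,0.5],[0,0,0,0,0,-1,0],[0,0,0,0,0,-1,-0.5],[0,0,0,0,0,-1,-1],[0,0,0,0,0,-20,-1],[0,0,0,0,0,-35,-1],[0,0,0,0,0,-40,-1],[0,0,0,0,0,-40,-1]]'; python3 -m crank '[[0,0,0,0,36,-20,-1],[0,0,0,0,36,0,-1],[0,0,0,0,36,0,-1],[0,0,0,0,36,0,-1],[0,0,0,0,36,0,-1],[0,0,0,0,36,0,-1],[0,0,0,0,36,0,-1],[0,0,0,0,36,0,-1]]' ;python3 -m crank '[[0,0,0,0,36,0,-1],[0,0,0,0,36,0,-1],[0,0,0,0,36,0,-1],[0,0,0,0,36,0,-1],[0,0,0,0,0,0,-1]]'
python3 - <<'E'
from d import *
A=np.array([[.995,-.1],[.1,.995]])
O={'glue':(.4505,.364),'carton':(.437,.225),'blades':(.4215,.0835)}
for n in('side','top'):
    p=snap(n,n+'6.png')
    cv2.imwrite('pics/e_'+n+'.png',crop(p,*((130,280,200,350) if n=='side' else (120,260,110,230)),4))
    for q in ['lane_glue','lane_carton','lane_blades','glue_old_c','glue_new_c','carton_old_c','carton_new_c','blades_old_c','blades_new_c']:
        for d in spotter.mark_of(q,p)[:3]:
            k=[k for k in O if k in q][0]; c=np.array(d['centre'])
            print(n,q,np.round(c,3),'lane',np.round(A@(c[:2]-O[k]),3),round(d['confidence'],2))
E
```

```text
t: 25.88
tool_pos: [0.5257, 0.3545, 0.3618]
tool_rot: [3.129, -0.16, -0.026]
contact_force: [0.4, 0.4, 1.4]
opening: 0.0856
t: 26.55
tool_pos: [0.4974, 0.0645, 0.4053]
tool_rot: [-3.132, 0.139, -0.032]
contact_force: [1.4, -0.2, 0.6]
opening: 0.0852
t: 26.97
tool_pos: [0.4812, -0.0897, 0.4085]
tool_rot: [-3.136, 0.148, -0.046]
contact_force: [-0.6, 0.1, 0.0]
opening: 0.0857
side lane_glue [0.45  0.364 0.012] lane [-0.001  0.   ] 0.78
side lane_carton [0.442 0.225 0.005] lane [0.005 0.   ] 0.56
side lane_carton [0.55  0.217 0.031] lane [0.113 0.003] 0.47
side lane_blades [0.423 0.084 0.011] lane [0.002 0.   ] 0.69
side lane_blades [0.459 0.081 0.023] lane [0.038 0.001] 0.38
side glue_old_c [0.477 0.361 0.072] lane [ 0.027 -0.   ] 0.82
side glue_new_c [0.525 0.352 0.069] lane [ 0.075 -0.004] 0.79
side glue_new_c [0.42  0.083 0.011] lane [-0.002 -0.283] 0.66
side carton_old_c [0.472 0.223 0.031] lane [0.035 0.002] 0.9
side carton_old_c [0.426 0.083 0.012] lane [ 0.003 -0.142] 0.72
side carton_new_c [0.547 0.213 0.034] lane [ 0.111 -0.001] 0.59
side blades_old_c [0.46  0.084 0.022] lane [0.038 0.004] 0.95
side blades_new_c [0.538 0.068 0.025] lane [ 0.118 -0.003] 0.78
top lane_glue [0.452 0.366 0.013] lane [0.001 0.002] 0.92
top lane_carton [0.437 0.221 0.011] lane [ 0.    -0.004] 0.77
top lane_blades [0.424 0.083 0.015] lane [ 0.003 -0.   ] 0.95
top glue_old_c [0.479 0.365 0.067] lane [0.028 0.004] 0.72
top glue_new_c [0.526 0.356 0.066] lane [ 0.076 -0.   ] 0.58
top glue_new_c [0.425 0.083 0.011] lane [ 0.002 -0.283] 0.2
top carton_old_c [0.478 0.223 0.034] lane [0.041 0.002] 0.61
top carton_new_c [0.547 0.214 0.035] lane [0.111 0.   ] 0.56
top blades_old_c [0.462 0.079 0.023] lane [ 0.041 -0.001] 0.73
top blades_new_c [0.542 0.07  0.022] lane [ 0.122 -0.002] 0.75
```

View pics/e_side.png

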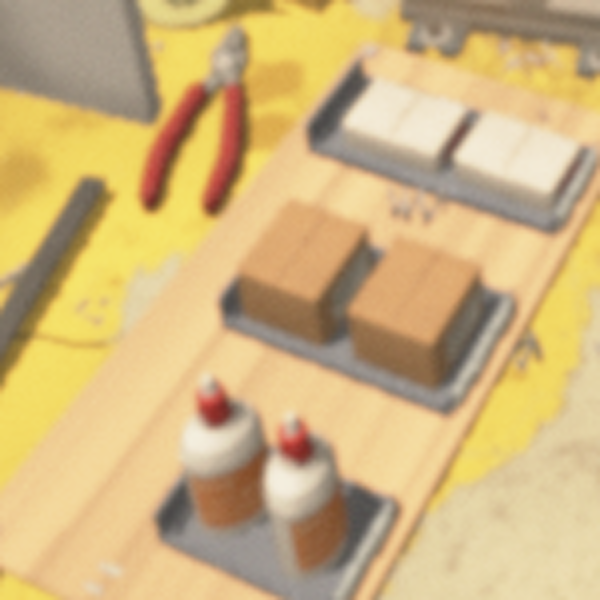

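View pics/e_top.png

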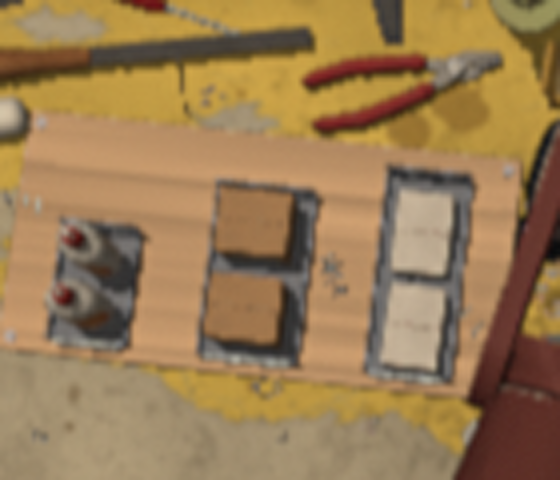

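```bash
python3 -c "
from station import ctrl
print(ctrl.get_obs()['t'],ctrl.finish_job())"
```

```text
the job is handed in; nothing more can be done
27.9667 None
```

All six packs are in their lanes, and I handed the job in at about 28 s of the 134 s allowed. I pulled the older carton and the older glue bottle forward to their front lips. The new blades, carton and bottle then went in behind the older packs. The older box of blades was already at the front, so I left it.

Final pictures from both cameras showed every pack upright, square with its lane and on the lane floor, with the arm clear. The networks' marks gave these positions along each lane:

| Pack | Side camera (mm) | Top camera (mm) | Allowed (mm) |
|---|---|---|---|
| glue, older | 27 | 28 | 8–34 |
| glue, new | 75 | 76 | 45–90 |
| carton, older | 35 | 41 | 20–46 |
| carton, new | 111 | 111 | 80–125 |
| blades, older | 38 | 41 | 28–53 |
| blades, new | 118 | 122 | 100–146 |

All packs were within 4 mm of their lane's middle line, against 18 mm allowed.

- **Camera disagreement:** my own measurements from the top picture put the lanes about 5–9 mm off in y from the networks' marks. The side camera and the later contacts agreed with the marks, so I used those.
- **Smallest margins:** the older carton is 5–11 mm inside its rear limit, depending on the camera, and the older bottle 6–7 mm.
- **Height marks:** some marks read several millimetres high for packs in the lanes, up to 12 mm for the bottles. I relied on the touch-down heights and the pictures for seating instead.
- **Forces:** the highest contact force I read was about 52 N, while pressing the older carton onto its floor. The limit is 120 N at the wrist.

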